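# Load the riveting press's sprung feed track and slide the gearbox cover into its nest

## Robot

A 7-joint arm with a two-finger parallel gripper is mounted at the origin on the work surface. World frame = base frame: x ahead of the robot, y to its left, z up, the work surface at z = 0. Lengths are in m, angles in rad, forces in N, time in s.
With the tool pointing down it reaches from about 0.4 to 0.85 m from the base axis. Payload 4.5 kg.
Tool frame: the origin (TCP) lies midway between the tips of the shut fingers; the grasp point (between the pads) lies 19 mm behind it; z points along the fingers, y is the direction in which the jaws open and shut (so a half turn about z gives the same grasp; the last joint's range is limited). The gripper opens to 88 mm and grips with 3 to 60 N. Pads are 18 mm wide; open, the fingers measure 123 mm over their backs; the gripper's body (75 mm by 187 mm) begins 45 mm behind the grasp point.
Start: joints at [1.348, 0.689, -0.195, 1.565, 0.157, 0.902, -0.215], TCP at [0.159, -0.605, 0.239] pointing down, gripper open.
Joint ranges: [-3.01, 3.01], [-0.46, 2.08], [-1.47, 1.51], [0.13, 2.56], [-1, 4.14], [0.04, 2.09], [-2.66, 2.66]. Speed limits (rad/s): [2.57, 2.57, 3.14, 3.14, 3.14, 3.14, 3.14].

## Interface

Orientations are given as a unit quaternion [x, y, z, w].
In Python, from plant import r gives the robot as it stands. The module is installed in compiled form; this text tells all that it offers.
- The arm moves only by the shell command python3 -m jog 'ROWS' [FORCE]. ROWS is JSON, a list of rows, each an object with "translation": the shift along the tool's x, y, z in units of 40 mm (1.0 is 40 mm), a list of three; "twist": the turn about the tool's z in units of 6 degrees (1.0 is 6 degrees); "claw": the opening in per cent of the stroke, from 0 (shut) to 100 (fully open). A call has 1 to 20 rows; each row shifts and turns the commanded pose from where the row before left it, along the tool's axes as they then stand; what a row does not reach is not made up. A row lasts 1/12 s, in which the tool goes at most 41.7 mm and 7.16 degrees, less where a joint would pass 70% of its speed; a pose out of reach is approached as far as the arm can. A call is refused whole if a number of a shift passes 1 or a number of a turn 1, either way. A call with a gripper value outside its range is refused whole. The fingers move at their own pace and stop on an object; FORCE is the grip in N (left out, the last holds). Time passes only in rows, so rows that do not move let the fingers close. It gives the time, the measured TCP pose, the force and the opening at its end, in the units of the state.
- r.get_state(): the state, without advancing time (a new reading comes with each control period).
- r.snapshot(name): name is "scene" or "top"; returns a dict with "img" (400x640x3 uint8, red, green, blue), "fx", "fy", "cx", "cy" (pixels), "origin" and "rotation" of the camera in the world. Camera axes: x right, y up, looking along -z (the intrinsics and any distortion apply to the point x, -y, -z); pixel columns grow to the right and rows downward; lengths in m; the calibration is good to about 2 mm. A picture is of the moment at which its call begins. There is no depth.
- r.finish_job(): hands the job in, once; it reports no verdict.
Trained networks look in the newest picture that a camera, given by its name, has taken for a name from the list of things; names that differ only in an ending like _2 or _b are one class to them, and where a whole thing is asked for, a point or a joint stands for the part that bears it (a point fixed in the world has none). Each returns a list of dicts, best first, with "confidence" (0 to 1); they miss things now and then, are a little off and sometimes report something else, mostly with a low value. They report only what shows in the picture. A call takes as long as a camera call. They do not tell look-alikes from the thing itself.
- r.spot_in(label, camera): "rect" ([left, top, right, bottom] in pixels, round what is visible of it).
- r.spot_point(label, camera): "location" ([row, column] in pixels: a listed point, or the origin of a listed thing).
The state is a dict: "clock": time; "q": joint angles; "qd": joint speeds; "joint_torque": joint torques, N m; "tool_pos": TCP position; "eef_rot": TCP orientation; "contact_force": force on the tool from outside, world axes, zero at the start; "moment": the same for the moment, N m; "opening": opening from 0.0 (shut) to 1.0 (fully open).
Only numpy, scipy, OpenCV 4.12 (cv2) and the standard library are available. Lean on these libraries where they do the work, as an engineer would, in place of code of your own. Each camera call takes 0.05 s, during which the arm holds its last target. There are 200 camera calls.

## Task

Get the riveting press ready: pull the red-handled sprung follower of the feed track back until it stays back by itself, stand every brass wear pad that is on the bench in the channel, crosswise and flat on its floor, and only then push the follower off its catch so that it closes and presses the row up against the end stop. Also slide the orange gearbox cover over the bench, without lifting it, squarely home in the press nest, flush against both steel fences; this may be done at any time. Leave the other things on the bench where they are.

Things in the scene. Friction and masses are not known exactly. Their poses are not given: they have to be found in the camera images.
- track: Feed track fixed on the bench: grey base (x -37..37, y -16..224, 12 mm thick) with a channel 49 mm wide (x -24.5..24.5), floor 12 mm above the bench, low aluminium walls 7 mm thick, tops 21 mm above the bench. Origin on the bench below the stop's contact face; y runs along the channel away from the stop, z up. Stop: steel, 56 mm wide, y -12..0, top 46 mm above the bench. The row builds from y = 0.
- follower (a joint): Slide of the sprung follower along track +y, m: 0 closed (face 60 mm from the stop), 0.135 fully back (face 195 mm). A spring drives it forward with 8 to 10 N; 3.5 N of damping per 0.1 m/s. At 0.115 it passes over centre: beyond, up to 8 N pulls it to the back end, where it stays when let go. Pushed forward past 0.115 (about 8 N) it runs on by itself and pushes the pads up to the stop.
- follower_face (a point): Middle of the follower's front face, which presses the pads; 27.5 mm above the bench, axes as the track's. The follower is a black block 42 mm wide (x), 22 mm long (y 0..22 from this face), its top 42.5 mm above the bench.
- follower_handle (a point): Grip point on the red upright fin on top of the follower, 67.5 mm above the bench, 11 mm behind the front face; axes as the track's. The fin is 30 mm wide (x), 12 mm thick (y) and stands from 42.5 to 84.5 mm above the bench; pinch it from above or push it.
- nest: Press nest fixed on the bench: black area 130 x 100 mm flush with the bench, no step, and two steel fences 22 mm high. Origin on the bench = the cover's centre when flush on both. Fence contact faces: far x = +60 mm (y -57..55), side y = -45 mm (x -30..72), each 12 mm thick; open to -x and +y. A green press column 240 mm tall stands beyond y = -125 mm and does not overhang.
- cover: Orange gearbox side cover, flat plate 120 (x) x 90 (y) x 10 mm, about 0.6 kg, on the bench; origin at the centre of its underside, z up. A rib stands in the middle of its top: 44 mm long (x), 16 mm thick (y), from 10 to 36 mm above the underside; grip it to slide the cover. May be seated either way round (its x along or against the nest's x).
- pad1: Brass-coloured wear pad (all alike; some may be absent), a block 44 (x) x 24 (y) x 30 mm (z), about 0.1 kg, standing on the bench; origin at the centre of its underside, z up. In the track its 44 mm side lies across the channel (pad y along track y, either way round) and its underside rests on the channel floor.
- pad2: Brass-coloured wear pad (all alike; some may be absent), a block 44 (x) x 24 (y) x 30 mm (z), about 0.1 kg, standing on the bench; origin at the centre of its underside, z up. In the track its 44 mm side lies across the channel (pad y along track y, either way round) and its underside rests on the channel floor.
- pad3: Brass-coloured wear pad (all alike; some may be absent), a block 44 (x) x 24 (y) x 30 mm (z), about 0.1 kg, standing on the bench; origin at the centre of its underside, z up. In the track its 44 mm side lies across the channel (pad y along track y, either way round) and its underside rests on the channel floor.
- pad4: Brass-coloured wear pad (all alike; some may be absent), a block 44 (x) x 24 (y) x 30 mm (z), about 0.1 kg, standing on the bench; origin at the centre of its underside, z up. In the track its 44 mm side lies across the channel (pad y along track y, either way round) and its underside rests on the channel floor.
- pad5: Brass-coloured wear pad (all alike; some may be absent), a block 44 (x) x 24 (y) x 30 mm (z), about 0.1 kg, standing on the bench; origin at the centre of its underside, z up. In the track its 44 mm side lies across the channel (pad y along track y, either way round) and its underside rests on the channel floor.
- pad6: Brass-coloured wear pad (all alike; some may be absent), a block 44 (x) x 24 (y) x 30 mm (z), about 0.1 kg, standing on the bench; origin at the centre of its underside, z up. In the track its 44 mm side lies across the channel (pad y along track y, either way round) and its underside rests on the channel floor.
- spray_bottle: Bystander, leave it where it is: clear spray bottle 200 mm tall, 72 mm across; origin at its base (tools: near the middle).
- oil_can: Bystander, leave it where it is: red tin 80 mm tall, 64 mm across; origin at its base (tools: near the middle).
- gear: Bystander, leave it where it is: steel gear 70 mm across, 40 mm tall; origin at its base (tools: near the middle).
- wrench: Bystander, leave it where it is: steel wrench lying flat; origin at its base (tools: near the middle).
- bearing: Bystander, leave it where it is: steel bearing ring 60 mm across, 16 mm tall; origin at its base (tools: near the middle).
- screwdriver: Bystander, leave it where it is: screwdriver lying flat; origin at its base (tools: near the middle).
- nut_cup: Bystander, leave it where it is: grey plastic cup 72 mm across, 50 mm tall; origin at its base (tools: near the middle).
Things that resemble listed ones, but are neither listed nor needed, are in the scene too. Leave any green, pink or purple look-alike of the pad5 alone.

How it is judged:
By the outcome, as a careful person would: the job done as asked, in the order asked, and still so for the second after the job is handed in, with the robot touching nothing.
Of pad1, pad2, pad3, pad4, pad5, pad6 only 4 to 6 are there at a start; the rules pass over those that are not, and their reading is None.
At some moment in a run one of cover, pad1, pad2, pad3, pad4, pad5, pad6 may be knocked a few centimetres aside while the robot is not near it.
Once in a run the grip may slacken for a moment while it holds something.
It also fails if it takes over 210 s, if anything falls off the work surface, if the arm or the gripper's body presses on something with over 40 N, if the wrist force passes 120 N, or if a joint passes its speed limit or range.

## Working session

There is one attempt and no reset: what is moved stays moved. The work goes in short steps, Python scripts to look and compute and a shell command to move; the robot and the scene stay as the last step left them, time stands still between calls to the robot, and variables do not carry over. Pictures are saved under pics/ and viewed, about 12 in all and at most 16, crops included, and the job is handed in when it is done.

```bash
mkdir -p pics; cat > h.py <<'E'
import numpy as np, cv2
from plant import r
from scipy.spatial.transform import Rotation as R
def snap(c,name=None):
    s=r.snapshot(c)
    if name: cv2.imwrite('pics/'+name+'.png',s['img'][:,:,::-1])
    return s
def pix2w(s,row,col,z):
    d=np.array([(col-s['cx'])/s['fx'],-(row-s['cy'])/s['fy'],-1.])
    M=np.array(s['rotation']); M=M if M.shape==(3,3) else R.from_quat(M).as_matrix()
    d=M@d; o=np.array(s['origin']); return o+d*(z-o[2])/d[2]
def w2pix(s,p):
    M=np.array(s['rotation']); M=M if M.shape==(3,3) else R.from_quat(M).as_matrix()
    c=M.T@(np.array(p)-s['origin']); return s['cy']-s['fy']*c[1]/-c[2], s['cx']+s['fx']*c[0]/-c[2]
E
python3 - <<'E'
from h import *
for c in ['scene','top']:
    s=snap(c,c+'0'); print(c,{k:np.round(s[k],4).tolist() for k in s if k!='img'})
    for l in ['track','follower_face','follower_handle','nest','cover','pad1']:
        print(l,[(np.round(d['location']).tolist(),round(d['confidence'],2)) for d in r.spot_point(l,c)])
print(r.get_state())
E
```

```text
scene {'fx': 373.4066, 'fy': 373.4066, 'cx': 310.5232, 'cy': 202.1215, 'origin': [1.112, 0.3084, 1.1315], 'rotation': [0.1329, 0.2248, 0.8154, 0.5167]}
track [([219.0, 311.0], 0.77)]
follower_face [([225.0, 328.0], 0.45)]
follower_handle [([222.0, 330.0], 0.52)]
nest [([193.0, 238.0], 0.56)]
cover [([165.0, 271.0], 0.79)]
pad1 [([177.0, 384.0], 0.7), ([211.0, 386.0], 0.64), ([188.0, 317.0], 0.62), ([192.0, 402.0], 0.62), ([239.0, 436.0], 0.51), ([201.0, 367.0], 0.47)]
top {'fx': 491.2006, 'fy': 491.2006, 'cx': 332.4034, 'cy': 199.0983, 'origin': [0.3082, 0.0319, 1.6109], 'rotation': [-0.0547, 0.0516, 0.7148, -0.6953]}
track [([188.0, 327.0], 0.58)]
follower_face [([185.0, 309.0], 0.46)]
follower_handle [([230.0, 261.0], 0.67), ([190.0, 304.0], 0.66), ([236.0, 242.0], 0.19)]
nest [([175.0, 418.0], 0.68)]
cover [([230.0, 400.0], 0.9)]
pad1 [([271.0, 282.0], 0.69), ([233.0, 264.0], 0.53), ([238.0, 285.0], 0.51), ([266.0, 256.0], 0.49), ([226.0, 210.0], 0.46), ([236.0, 242.0], 0.42)]
{'clock': 0.7, 'q': array([ 1.347792  ,  0.68906962, -0.19461547,  1.56529226,  0.1573269 ,
        0.90252529, -0.21510641]), 'qd': array([ 0.00026638, -0.00059702,  0.00120975, -0.00092628,  0.00034209,
        0.00060671, -0.0010421 ]), 'joint_torque': array([ 2.65767667e-04, -5.27373219e+01, -1.26745004e+00, -1.53720260e+01,
       -5.20687702e-02, -7.14587804e-04,  6.67720906e-05]), 'tool_pos': array([ 0.15877519, -0.6045203 ,  0.23876416]), 'eef_rot': array([9.91764968e-01, 1.28071251e-01, 3.65844344e-06, 4.68023051e-05]), 'contact_force': array([ 0.69807345,  0.13227688, -0.53235408]), 'moment': array([0.01113439, 0.05862612, 0.0114189 ]), 'opening': 1.00191181672087}
```

View pics/top0.png

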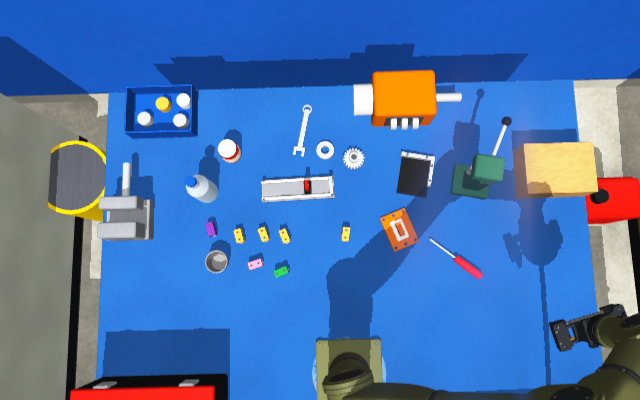

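View pics/scene0.png

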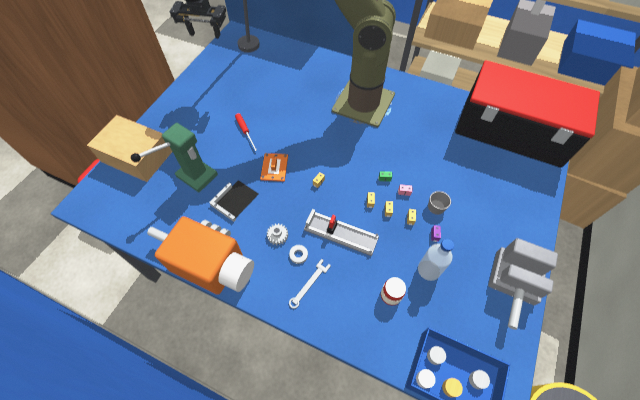

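The top view shows the track (cols 262–334, row 188, its handle at 307, so the stop is at the right end). Four yellow pads are at about (239,235), (264,233), (285,235) and (346,233). The purple (211,228), pink (255,264) and green (281,270) ones are look-alikes. The cover is at (399,229) and the nest at (415,173). Next I'll enlarge and segment.

```bash
python3 - <<'E'
from h import *
im=cv2.imread('pics/top0.png'); cv2.imwrite('pics/topc.png',cv2.resize(im[135:285,195:445],None,fx=3.2,fy=3.2,interpolation=cv2.INTER_CUBIC))
im=cv2.imread('pics/scene0.png'); cv2.imwrite('pics/scenec.png',cv2.resize(im[145:265,205:455],None,fx=3.2,fy=3.2,interpolation=cv2.INTER_CUBIC))
cams={c:snap(c) for c in ['top','scene']}
for c,s in cams.items():
    hsv=cv2.cvtColor(s['img'],cv2.COLOR_RGB2HSV)
    for nm,lo,hi,amin in [('yellow',(19,80,90),(34,255,255),20),('orange',(5,150,80),(17,255,255),200),('red',(0,150,90),(4,255,255),8)]:
        m=cv2.inRange(hsv,lo,hi)
        n,l,st,ce=cv2.connectedComponentsWithStats(m)
        for i in range(1,n):
            if st[i,4]<amin or not(190<ce[i,0]<450 and 130<ce[i,1]<290):continue
            pts=np.argwhere(l==i)[:,::-1].astype(np.float32)
            z=0.03 if nm=='yellow' else 0.01 if nm=='orange' else .06
            print(c,nm,st[i].tolist(),ce[i].round(1).tolist(),'w',pix2w(s,ce[i,1],ce[i,0],z).round(4))
E
```

```text
top yellow [383, 215, 8, 14, 42] [386.0, 221.4] w [ 0.4703 -0.1359  0.03  ]
top yellow [258, 227, 11, 15, 106] [263.1, 233.9] w [0.441  0.2618 0.03  ]
top yellow [341, 227, 9, 14, 98] [345.4, 233.5] w [ 0.4349 -0.0033  0.03  ]
top yellow [234, 228, 11, 15, 111] [238.8, 235.4] w [0.4383 0.3403 0.03  ]
top yellow [279, 229, 11, 14, 99] [284.2, 235.6] w [0.4335 0.1938 0.03  ]
top orange [380, 208, 34, 43, 471] [398.8, 229.9] w [ 0.4433 -0.1784  0.01  ]
top red [223, 145, 15, 14, 41] [233.1, 153.8] w [0.701  0.3531 0.06  ]
top red [304, 180, 5, 11, 45] [306.3, 185.0] w [0.5915 0.1179 0.06  ]
scene yellow [313, 173, 11, 14, 100] [318.1, 179.7] w [0.445  0.0008 0.03  ]
scene yellow [367, 193, 8, 14, 98] [370.5, 199.4] w [0.4431 0.1974 0.03  ]
scene yellow [385, 202, 8, 14, 98] [388.5, 208.4] w [0.4506 0.2648 0.03  ]
scene yellow [407, 210, 9, 14, 104] [411.2, 216.6] w [0.4481 0.3434 0.03  ]
scene orange [260, 154, 28, 27, 457] [273.9, 167.0] w [ 0.4507 -0.176   0.01  ]
scene orange [155, 217, 87, 77, 3631] [196.2, 252.8] w [ 0.8569 -0.243   0.01  ]
scene red [329, 216, 6, 13, 48] [331.5, 222.0] w [0.593  0.1172 0.06  ]
```

View pics/topc.png

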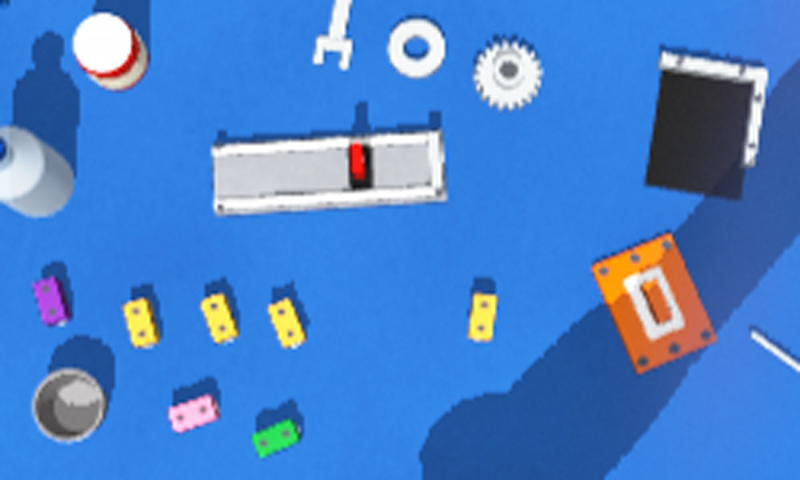

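View pics/scenec.png

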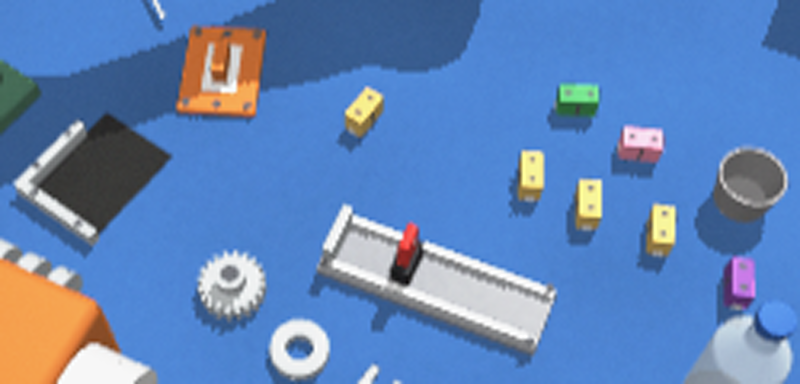

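The crops match the description: four brass-coloured pads, with pink, green and purple excluded by colour. I'll fit poses by matching silhouettes in both cameras.

```bash
cat > fit.py <<'E'
from h import *
from scipy.optimize import minimize
SS=8
def box(x0,x1,y0,y1,z0,z1): return np.array([[x,y,z] for x in(x0,x1) for y in(y0,y1) for z in(z0,z1)],float)
MODELS={
 'pad':[box(-.022,.022,-.012,.012,0,.03)],
 'cover':[box(-.06,.06,-.045,.045,0,.01),box(-.022,.022,-.008,.008,.01,.036)],
 'nest':[box(.06,.072,-.057,.055,0,.022),box(-.03,.072,-.057,-.045,0,.022)]}
def track(s=0.):
    f=.06+s
    return [box(-.037,.037,-.016,.224,0,.012),box(-.0315,-.0245,-.016,.224,.012,.021),box(.0245,.0315,-.016,.224,.012,.021),
     box(-.028,.028,-.012,0,.012,.046),box(-.021,.021,f,f+.022,.012,.0425),box(-.015,.015,f+.005,f+.017,.0425,.0845)]
def mask(s,kind):
    im=s['img'].astype(int); R_,G,B=im[...,0],im[...,1],im[...,2]
    if kind=='warm': return (R_>B+15)
    if kind=='bright': return (R_>130)&(abs(R_-B)<60)
    return (B-R_<45)|(R_>B)
def render(s,model,p,win):
    r0,r1,c0,c1=win; img=np.zeros(((r1-r0)*SS,(c1-c0)*SS),np.uint8)
    c,sn=np.cos(p[2]),np.sin(p[2])
    for b in model:
        w=np.c_[c*b[:,0]-sn*b[:,1]+p[0],sn*b[:,0]+c*b[:,1]+p[1],b[:,2]+(p[3] if len(p)>3 else 0)]
        px=np.array([w2pix(s,q)[::-1] for q in w])
        q=((px-[c0,r0]+.5)*SS).astype(np.float32)
        cv2.fillConvexPoly(img,np.round(cv2.convexHull(q)).astype(np.int32),255)
    return cv2.resize(img,(c1-c0,r1-r0),interpolation=cv2.INTER_AREA)/255.
def fit(cams,model,p0,kind,fill=False,z=0):
    jobs=[]
    for s in cams:
        px=np.array([w2pix(s,[p0[0]+dx,p0[1]+dy,z]) for b in model for dx,dy in [(np.cos(p0[2])*v[0]-np.sin(p0[2])*v[1],np.sin(p0[2])*v[0]+np.cos(p0[2])*v[1]) for v in b]])
        a,b=px.min(0)-8,px.max(0)+8; win=[int(a[0])-4,int(b[0]),int(a[1]),int(b[1])]
        m=mask(s,kind)[win[0]:win[1],win[2]:win[3]].astype(np.uint8)
        n,l,st,ce=cv2.connectedComponentsWithStats(m)
        m=(l==1+st[1:,4].argmax()).astype(np.uint8)
        if fill:
            cs,_=cv2.findContours(m,cv2.RETR_EXTERNAL,cv2.CHAIN_APPROX_NONE); cv2.drawContours(m,cs,-1,1,-1)
        jobs.append((s,win,m.astype(float)))
    f=lambda q:sum(abs(render(s,model,[*(np.array(q)*[.01,.01,.15]),z],w)-m).sum() for s,w,m in jobs)
    best=None; x=np.array(p0)/[.01,.01,.15]
    for k in range(3):
        res=minimize(f,x,method='Nelder-Mead',options=dict(initial_simplex=np.array([x,x+[1,.3,0],x+[-.3,1,0],x+[.2,.2,1]])*1.0,xatol=.005,fatol=.05))
        x=res.x
    return x*[.01,.01,.15],res.fun,[int(m.sum()) for *_,m in jobs]
E
cat > loc.py <<'E'
from fit import *
import sys
def allfit(t,s,items,sep=True):
    for n,m,p,k,fl in items:
        out=[fit(c,m,p,k,fl) for c in ([[t,s],[t],[s]] if sep else [[t,s]])]
        for o in out: print(n,(o[0][:2]*1e3).round(1),np.degrees(o[0][2]).round(1),'err',round(o[1]),o[2],end=' | ')
        print()
if __name__=='__main__':
    t,s=snap('top'),snap('scene')
    I=[(f'p{i}',MODELS['pad'],[x,y,a],'warm',True) for i,(x,y,a) in enumerate([(.437,.338,.1),(.441,.261,.2),(.435,.193,.25),(.437,-.003,-.1)])]
    I+=[('cover',MODELS['cover'],[.445,-.177,.4],'warm',True),('nest',MODELS['nest'],[.615,-.22,-.1],'bright',False),('track',track(),[.585,.05,.03],'nonblue',True)]
    allfit(t,s,I)
E
python3 loc.py
```

```text
p0 [439.5 343.3] 14.9 err 33 [120, 121] | p0 [440.1 343.6] 14.6 err 14 [120] | p0 [438.  343.1] 13.3 err 15 [121] | 
p1 [441.4 263.3] 18.1 err 30 [112, 115] | p1 [442.4 264. ] 20.1 err 14 [112] | p1 [439.9 263.3] 18.1 err 12 [115] | 
p2 [433.9 195.2] 19.2 err 26 [108, 113] | p2 [435.1 195.7] 21.8 err 13 [108] | p2 [432.3 195. ] 20.0 err 7 [113] | 
p3 [435.5  -3.3] -9.6 err 27 [104, 115] | p3 [436.1  -3.5] -7.5 err 11 [104] | p3 [434.3  -3.2] -8.3 err 14 [115] | 
cover [ 446.1 -179.2] 21.1 err 75 [1017, 662] | cover [ 445.9 -178.7] 21.3 err 37 [1017] | cover [ 445.9 -179.1] 20.8 err 39 [662] | 
nest [ 622.7 -238.9] -10.8 err 184 [242, 204] | nest [ 623.9 -239.8] -10.8 err 60 [242] | nest [ 620.4 -241.1] -10.8 err 109 [204] | 
track [594.5  46.4] 2.2 err 146 [1575, 1577] | track [594.9  46.4] 2.2 err 79 [1575] | track [593.8  46.7] 2.2 err 64 [1577] |
```

```bash
cat > plan.py <<'E'
import sys
from h import *
def plan(x,y,z,yaw=None):
    st=r.get_state(); p=st['tool_pos']; M=R.from_quat(st['eef_rot']).as_matrix()
    psi=np.degrees(np.arctan2(M[1,0],M[0,0]))
    d=M.T@(np.array([x,y,z])-p)/.04
    print('t',round(st['clock'],1),'at',(p*1e3).round(1),'psi',psi.round(1),'F',st['contact_force'].round(1),'op',round(st['opening']*88,1))
    msg='  units (current axes): %s |n|=%.2f'%(d.round(3),np.linalg.norm(d))
    if yaw is not None:
        dy=(psi-yaw+90)%180-90
        a=np.radians(dy); c,s=np.cos(a),np.sin(a)
        d2=[c*d[0]+s*d[1],-s*d[0]+c*d[1],d[2]]
        msg+=' twist units %.3f; units after twist %s'%(dy/6,np.round(d2,3))
    print(msg)
if __name__=='__main__':
    a=[float(v) for v in sys.argv[1:]]; plan(a[0]/1e3,a[1]/1e3,a[2]/1e3,a[3] if len(a)>3 else None)
E
python3 plan.py 446 -179 100 21
```

```text
t 0.9 at [ 158.8 -604.5  238.7] psi 14.7 F [ 0.  -0.1  0.2] op 87.5
  units (current axes): [ 9.648 -8.465  3.468] |n|=13.30 twist units -1.048; units after twist [10.516 -7.358  3.468]
```

```bash
python3 -m jog '[{"translation":[0.6,-0.53,0.217],"twist":0,"claw":60},{"translation":[0.6,-0.53,0.217],"twist":0,"claw":60},{"translation":[0.6,-0.53,0.217],"twist":0,"claw":60},{"translation":[0.6,-0.53,0.217],"twist":0,"claw":60},{"translation":[0.6,-0.53,0.217],"twist":0,"claw":60},{"translation":[0.6,-0.53,0.217],"twist":0,"claw":60},{"translation":[0.6,-0.53,0.217],"twist":0,"claw":60},{"translation":[0.6,-0.53,0.217],"twist":0,"claw":60},{"translation":[0.6,-0.53,0.217],"twist":0,"claw":60},{"translation":[0.6,-0.53,0.217],"twist":0,"claw":60},{"translation":[0.6,-0.53,0.217],"twist":0,"claw":60},{"translation":[0.6,-0.53,0.217],"twist":0,"claw":60},{"translation":[0.6,-0.53,0.217],"twist":0,"claw":60},{"translation":[0.6,-0.53,0.217],"twist":0,"claw":60},{"translation":[0.6,-0.53,0.217],"twist":0,"claw":60},{"translation":[0.6,-0.53,0.217],"twist":0,"claw":60},{"translation":[0,0,0],"twist":-1,"claw":60},{"translation":[0,0,0],"twist":-0.05,"claw":60},{"translation":[0,0,0],"twist":0,"claw":60}]' 25; python3 plan.py 446 -179 15 21
python3 - <<'E'
from h import *
a=snap('top')['img'][150:280,330:480];b=snap('scene')['img'][115:245,200:350]
cv2.imwrite('pics/c1.png',cv2.resize(np.hstack([a,b]),None,fx=2.6,fy=2.6,interpolation=cv2.INTER_CUBIC)[:,:,::-1])
E
```

```text
clock: 2.48
tool_pos: [0.4439, -0.1793, 0.0999]
eef_rot: [0.983, 0.181, -0.0, 0.0]
contact_force: [-0.9, -0.9, -1.3]
opening: 0.598
t 2.5 at [ 443.9 -179.3   99.9] psi 20.9 F [-0.9 -0.9 -1.3] op 52.6
  units (current axes): [0.052 0.012 2.122] |n|=2.12 twist units -0.016; units after twist [0.052 0.012 2.122]
```

View pics/c1.png

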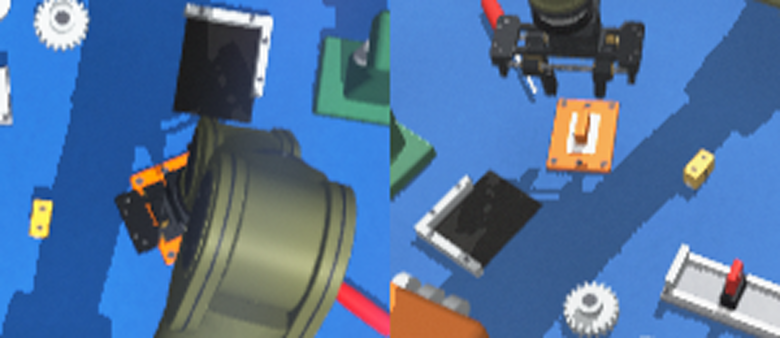

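The gripper is aligned over the rib (scene crop, about (580,130)). Now I'll descend and grip.

```bash
python3 -m jog '[{"translation":[0.05,0.01,0.5],"twist":0,"claw":60},{"translation":[0,0,0.5],"twist":0,"claw":60},{"translation":[0,0,0.5],"twist":0,"claw":60},{"translation":[0,0,0.4],"twist":0,"claw":60},{"translation":[0,0,0.2],"twist":0,"claw":60},{"translation":[0,0,0],"twist":0,"claw":60},{"translation":[0,0,0],"twist":0,"claw":0},{"translation":[0,0,0],"twist":0,"claw":0},{"translation":[0,0,0],"twist":0,"claw":0},{"translation":[0,0,0],"twist":0,"claw":0},{"translation":[0,0,0],"twist":0,"claw":0},{"translation":[0,0,0],"twist":0,"claw":0},{"translation":[0,0,0],"twist":0,"claw":0}]' 30; python3 plan.py 613 -228 15.5 -10.8
```

```text
clock: 3.67
tool_pos: [0.4463, -0.1786, 0.0163]
eef_rot: [0.983, 0.182, 0.0, 0.0]
contact_force: [-1.0, 0.8, 5.6]
opening: 0.177
t 3.7 at [ 446.3 -178.6   16.3] psi 21.0 F [-1.   0.8  5.6] op 15.5
  units (current axes): [3.447 2.648 0.023] |n|=4.35 twist units 5.303; units after twist [4.325 0.432 0.023]
```

```bash
python3 -m jog '[{"translation":[0,0,-0.03],"twist":0.53,"claw":0},{"translation":[0,0,0],"twist":0.53,"claw":0},{"translation":[0,0,0],"twist":0.53,"claw":0},{"translation":[0,0,0],"twist":0.53,"claw":0},{"translation":[0,0,0],"twist":0.53,"claw":0},{"translation":[0,0,0],"twist":0.53,"claw":0},{"translation":[0,0,0],"twist":0.53,"claw":0},{"translation":[0,0,0],"twist":0.53,"claw":0},{"translation":[0,0,0],"twist":0.53,"claw":0},{"translation":[0,0,0],"twist":0.53,"claw":0},{"translation":[0.45,0.05,0],"twist":0,"claw":0},{"translation":[0.45,0.05,0],"twist":0,"claw":0},{"translation":[0.45,0.05,0],"twist":0,"claw":0},{"translation":[0.45,0.05,0],"twist":0,"claw":0},{"translation":[0.45,0.05,0],"twist":0,"claw":0},{"translation":[0.45,0.05,0],"twist":0,"claw":0},{"translation":[0.45,0.05,0],"twist":0,"claw":0},{"translation":[0.45,0.05,0],"twist":0,"claw":0},{"translation":[0.45,0.03,0],"twist":0,"claw":0},{"translation":[0.25,0,0],"twist":0,"claw":0}]'; python3 plan.py 622.7 -238.9 15.5 -10.8
python3 - <<'E'
from loc import *
t,s=snap('top'),snap('scene')
a=t['img'][130:240,350:470];b=s['img'][140:250,200:320]
cv2.imwrite('pics/c2.png',cv2.resize(np.hstack([a,b]),None,fx=3.2,fy=3.2,interpolation=cv2.INTER_CUBIC)[:,:,::-1])
E
```

```text
clock: 5.33
tool_pos: [0.613, -0.2279, 0.0164]
eef_rot: [0.996, -0.094, 0.0, 0.0]
contact_force: [0.7, -0.9, -4.5]
opening: 0.18
t 5.3 at [ 613.  -227.9   16.4] psi -10.8 F [ 0.7 -0.9 -4.5] op 15.8
  units (current axes): [0.29  0.224 0.024] |n|=0.37 twist units 0.004; units after twist [0.29  0.224 0.024]
```

View pics/c2.png

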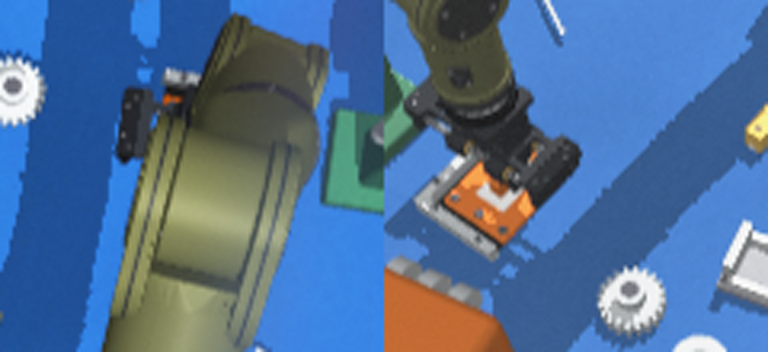

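The cover is inside the nest with clear gaps to both fences. Next I'll ease the slight upward pull and close the gaps slowly.

```bash
python3 -m jog '[{"translation":[0.05,0,0.018],"twist":0,"claw":0},{"translation":[0.05,0,0],"twist":0,"claw":0},{"translation":[0.05,0,0],"twist":0,"claw":0},{"translation":[0.05,0,0],"twist":0,"claw":0},{"translation":[0.05,0,0],"twist":0,"claw":0},{"translation":[0,0.05,0],"twist":0,"claw":0},{"translation":[0,0.05,0],"twist":0,"claw":0},{"translation":[0,0.05,0],"twist":0,"claw":0},{"translation":[0,0.03,0],"twist":0,"claw":0},{"translation":[0,0,0],"twist":0,"claw":0},{"translation":[0,0,0],"twist":0,"claw":0}]'; python3 plan.py 622.7 -238.9 15.5 -10.8
for i in 1 2 3; do :; done
python3 -m jog '[{"translation":[0.03,0,0],"twist":0,"claw":0},{"translation":[0.03,0,0],"twist":0,"claw":0},{"translation":[0.02,0,0],"twist":0,"claw":0},{"translation":[0,0,0],"twist":0,"claw":0},{"translation":[0,0,0],"twist":0,"claw":0}]'; python3 plan.py 622.7 -238.9 15.5 -10.8
```

```text
clock: 6.35
tool_pos: [0.6213, -0.2358, 0.0164]
eef_rot: [0.996, -0.094, 0.001, -0.001]
contact_force: [0.5, 4.0, 1.3]
opening: 0.179
t 6.3 at [ 621.3 -235.8   16.4] psi -10.8 F [0.5 4.  1.3] op 15.8
  units (current axes): [0.05  0.071 0.022] |n|=0.09 twist units 0.006; units after twist [0.05  0.071 0.022]
clock: 6.77
tool_pos: [0.6213, -0.2357, 0.0164]
eef_rot: [0.996, -0.094, -0.002, -0.001]
contact_force: [-4.8, 6.7, 8.3]
opening: 0.178
t 6.8 at [ 621.3 -235.7   16.4] psi -10.8 F [-4.8  6.7  8.3] op 15.7
  units (current axes): [0.05  0.071 0.021] |n|=0.09 twist units 0.004; units after twist [0.05  0.071 0.021]
```

```bash
python3 -m jog '[{"translation":[0.03,0.03,-0.01],"twist":0,"claw":0},{"translation":[0.03,0.03,0],"twist":0,"claw":0},{"translation":[0.03,0.03,0],"twist":0,"claw":0},{"translation":[0,0,0],"twist":0,"claw":0},{"translation":[0,0,0],"twist":0,"claw":0},{"translation":[0,0,0],"twist":0,"claw":0}]'; python3 plan.py 622.7 -238.9 15.5 -10.8
python3 -m jog '[{"translation":[-0.1,-0.08,0],"twist":0,"claw":0},{"translation":[-0.05,-0.08,0],"twist":0,"claw":0},{"translation":[0,0,0],"twist":0,"claw":0},{"translation":[0,0,0],"twist":0,"claw":0}]'; python3 plan.py 622.7 -238.9 15.5 -10.8
```

```text
clock: 7.27
tool_pos: [0.6214, -0.2358, 0.0163]
eef_rot: [0.996, -0.093, -0.006, -0.004]
contact_force: [-10.9, 12.6, 12.1]
opening: 0.178
t 7.3 at [ 621.4 -235.8   16.3] psi -10.7 F [-10.9  12.6  12.1] op 15.7
  units (current axes): [0.045 0.07  0.019] |n|=0.09 twist units 0.016; units after twist [0.045 0.07  0.019]
clock: 7.6
tool_pos: [0.621, -0.2352, 0.0164]
eef_rot: [0.996, -0.094, -0.0, 0.001]
contact_force: [-0.1, 1.1, -1.9]
opening: 0.175
t 7.6 at [ 621.  -235.2   16.4] psi -10.8 F [-0.1  1.1 -1.9] op 15.4
  units (current axes): [0.059 0.084 0.023] |n|=0.11 twist units -0.004; units after twist [0.059 0.084 0.023]
```

```bash
python3 -m jog '[{"translation":[0.04,0.04,0],"twist":0,"claw":0},{"translation":[0.04,0.04,0],"twist":0,"claw":0},{"translation":[0.01,0.02,0],"twist":0,"claw":0},{"translation":[0,0,0],"twist":0,"claw":0},{"translation":[0,0,0],"twist":0,"claw":0}]'; python3 plan.py 622.7 -238.9 15.5 -10.8
python3 -m jog '[{"translation":[0,0,0],"twist":0,"claw":40},{"translation":[0,0,0],"twist":0,"claw":40},{"translation":[0,0,0],"twist":0,"claw":40},{"translation":[0,0,0],"twist":0,"claw":40},{"translation":[0,0,-0.5],"twist":0,"claw":40},{"translation":[0,0,-1],"twist":0,"claw":40},{"translation":[0,0,-1],"twist":0,"claw":40},{"translation":[0,0,-1],"twist":0,"claw":40}]'; python3 plan.py 591.8 117.3 130 2.2
```

```text
clock: 8.02
tool_pos: [0.6219, -0.2359, 0.0163]
eef_rot: [0.996, -0.094, -0.003, -0.002]
contact_force: [-5.6, 6.5, 5.8]
opening: 0.178
t 8.0 at [ 621.9 -235.9   16.3] psi -10.8 F [-5.6  6.5  5.8] op 15.7
  units (current axes): [0.034 0.069 0.021] |n|=0.08 twist units 0.005; units after twist [0.035 0.069 0.021]
clock: 8.68
tool_pos: [0.6242, -0.2392, 0.1581]
eef_rot: [0.996, -0.094, -0.0, 0.0]
contact_force: [1.2, -1.3, 0.6]
opening: 0.401
t 8.7 at [ 624.2 -239.2  158.1] psi -10.8 F [ 1.2 -1.3  0.6] op 35.3
  units (current axes): [-2.468 -8.603  0.697] |n|=8.98 twist units -2.169; units after twist [-0.467 -8.937  0.697]
```

```bash
python3 -m jog '[{"translation":[0,0,0],"twist":-0.75,"claw":50},{"translation":[0,0,0],"twist":-0.75,"claw":50},{"translation":[0,0,0],"twist":-0.67,"claw":50},{"translation":[-0.039,-0.745,0.05],"twist":0,"claw":50},{"translation":[-0.039,-0.745,0.05],"twist":0,"claw":50},{"translation":[-0.039,-0.745,0.05],"twist":0,"claw":50},{"translation":[-0.039,-0.745,0.05],"twist":0,"claw":50},{"translation":[-0.039,-0.745,0.05],"twist":0,"claw":50},{"translation":[-0.039,-0.745,0.05],"twist":0,"claw":50},{"translation":[-0.039,-0.745,0.05],"twist":0,"claw":50},{"translation":[-0.039,-0.745,0.05],"twist":0,"claw":50},{"translation":[-0.039,-0.745,0.05],"twist":0,"claw":50},{"translation":[-0.039,-0.745,0.05],"twist":0,"claw":50},{"translation":[-0.039,-0.745,0.05],"twist":0,"claw":50},{"translation":[-0.039,-0.745,0.05],"twist":0,"claw":50},{"translation":[0,0,0],"twist":0,"claw":50}]'; python3 plan.py 591.8 117.3 50 2.2
python3 - <<'E'
from loc import *
t,s=snap('top'),snap('scene')
a=t['img'][130:250,340:460];b=s['img'][140:260,200:345]
cv2.imwrite('pics/c3.png',cv2.resize(np.hstack([a,b]),None,fx=3,fy=3,interpolation=cv2.INTER_CUBIC)[:,:,::-1])
allfit(t,s,[('cover',MODELS['cover'],[.6219,-.2359,-.188],'warm',True)])
E
```

```text
clock: 10.02
tool_pos: [0.5909, 0.1272, 0.1323]
eef_rot: [1.0, 0.025, -0.0, -0.003]
contact_force: [0.3, 0.8, -0.8]
opening: 0.498
t 10.0 at [590.9 127.2 132.3] psi 2.8 F [ 0.3  0.8 -0.8] op 43.8
  units (current axes): [0.01  0.26  2.056] |n|=2.07 twist units 0.102; units after twist [0.013 0.26  2.056]
cover [ 621.3 -236.5] -11.1 err 78 [1028, 805] | cover [ 621.7 -235.8] -10.9 err 38 [1028] | cover [ 620.6 -236.8] -11.3 err 35 [805] |
```

View pics/c3.png

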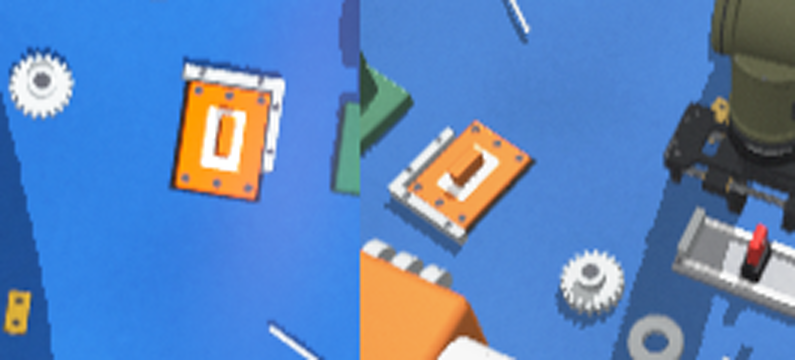

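The cover sits flush on both fences: the plate edge meets the white fences in both views, and the fit at (621.5,-236.3), -11° agrees with the contact position. Next is the follower handle.

```bash
python3 -m jog '[{"translation":[0,0,0],"twist":0,"claw":50}]'; python3 plan.py 591.8 117.3 50 2.2
```

```text
clock: 10.2
tool_pos: [0.5923, 0.1164, 0.1329]
eef_rot: [1.0, 0.019, 0.0, 0.001]
contact_force: [-0.8, -0.4, -0.5]
opening: 0.502
t 10.2 at [592.3 116.4 132.9] psi 2.2 F [-0.8 -0.4 -0.5] op 44.2
  units (current axes): [-0.013 -0.027  2.073] |n|=2.07 twist units -0.007; units after twist [-0.013 -0.027  2.073]
```

```bash
python3 -m jog '[{"translation":[0,-0.027,0.5],"twist":0,"claw":50},{"translation":[0,0,0.5],"twist":0,"claw":50},{"translation":[0,0,0.5],"twist":0,"claw":50},{"translation":[0,0,0.4],"twist":0,"claw":50},{"translation":[0,0,0.17],"twist":0,"claw":50},{"translation":[0,0,0],"twist":0,"claw":50},{"translation":[0,0,0],"twist":0,"claw":0},{"translation":[0,0,0],"twist":0,"claw":0},{"translation":[0,0,0],"twist":0,"claw":0},{"translation":[0,0,0],"twist":0,"claw":0},{"translation":[0,0,0],"twist":0,"claw":0},{"translation":[0,0,0],"twist":0,"claw":0},{"translation":[0,0,0],"twist":0,"claw":0}]' 55; python3 plan.py 586.6 252.2 50 2.2
```

```text
clock: 11.28
tool_pos: [0.5922, 0.1186, 0.0506]
eef_rot: [1.0, 0.019, 0.001, 0.0]
contact_force: [-0.2, -0.8, 5.7]
opening: 0.137
t 11.3 at [592.2 118.6  50.6] psi 2.2 F [-0.2 -0.8  5.7] op 12.1
  units (current axes): [-0.01  -3.343  0.014] |n|=3.34 twist units 0.002; units after twist [-0.011 -3.343  0.014]
```

```bash
python3 -m jog '[{"translation":[0,-0.2,0],"twist":0,"claw":0},{"translation":[0,-0.2,0],"twist":0,"claw":0},{"translation":[0,-0.2,0],"twist":0,"claw":0},{"translation":[0,-0.2,0],"twist":0,"claw":0},{"translation":[0,-0.2,0],"twist":0,"claw":0},{"translation":[0,-0.2,0],"twist":0,"claw":0},{"translation":[0,-0.2,0],"twist":0,"claw":0},{"translation":[0,-0.2,0],"twist":0,"claw":0},{"translation":[0,-0.2,0],"twist":0,"claw":0},{"translation":[0,-0.2,0],"twist":0,"claw":0},{"translation":[0,-0.2,0],"twist":0,"claw":0},{"translation":[0,-0.2,0],"twist":0,"claw":0},{"translation":[0,-0.2,0],"twist":0,"claw":0},{"translation":[0,-0.2,0],"twist":0,"claw":0},{"translation":[0,-0.2,0],"twist":0,"claw":0},{"translation":[0,-0.2,0],"twist":0,"claw":0},{"translation":[0,-0.2,0],"twist":0,"claw":0},{"translation":[0,-0.05,0],"twist":0,"claw":0},{"translation":[0,0,0],"twist":0,"claw":0}]'; python3 plan.py 586.6 252.2 50 2.2
```

```text
clock: 12.87
tool_pos: [0.5871, 0.2536, 0.0505]
eef_rot: [1.0, 0.019, 0.0, 0.003]
contact_force: [0.0, -6.4, 8.2]
opening: 0.133
t 12.9 at [587.1 253.6  50.5] psi 2.1 F [ 0.  -6.4  8.2] op 11.7
  units (current axes): [-0.014  0.034  0.013] |n|=0.04 twist units -0.010; units after twist [-0.014  0.034  0.013]
```

```bash
python3 -m jog '[{"translation":[0,0.03,0],"twist":0,"claw":45},{"translation":[0,0,0],"twist":0,"claw":45},{"translation":[0,0,0],"twist":0,"claw":45},{"translation":[0,0,0],"twist":0,"claw":45},{"translation":[0,0,-0.5],"twist":0,"claw":45},{"translation":[0,0,-0.8],"twist":0,"claw":45},{"translation":[0,0,-0.8],"twist":0,"claw":45},{"translation":[0,0,0],"twist":0,"claw":45},{"translation":[0,0,0],"twist":0,"claw":45}]'; python3 plan.py 439.5 343.3 100 14.9;  python3 - <<'E'
from loc import *
t,s=snap('top'),snap('scene')
allfit(t,s,[(f'p{i}',MODELS['pad'],[x,y,a],'warm',True) for i,(x,y,a) in enumerate([(.439,.343,.26),(.441,.263,.3),(.435,.195,.34),(.4355,-.003,-.17)])],False)
a=t['img'][165:285,200:350];b=s['img'][165:285,300:450]
cv2.imwrite('pics/c4.png',cv2.resize(np.hstack([a,b]),None,fx=2.6,fy=2.6,interpolation=cv2.INTER_CUBIC)[:,:,::-1])
E
```

```text
clock: 13.62
tool_pos: [0.5874, 0.2569, 0.1357]
eef_rot: [1.0, 0.02, 0.002, -0.001]
contact_force: [-0.6, 0.3, -0.5]
opening: 0.447
t 13.6 at [587.4 256.9 135.7] psi 2.3 F [-0.6  0.3 -0.5] op 39.3
  units (current axes): [-3.612 -2.303  0.884] |n|=4.37 twist units -2.105; units after twist [-3.021 -3.037  0.884]
p0 [413.6 372.2] -4.1 err 761 [841, 7] | 
p1 [391.9 245.8] 48.7 err 382 [224, 254] | 
p2 [434.1 195.5] 17.3 err 218 [108, 146] | 
p3 [435.5  -3.4] -9.5 err 27 [103, 115] |
```

View pics/c4.png

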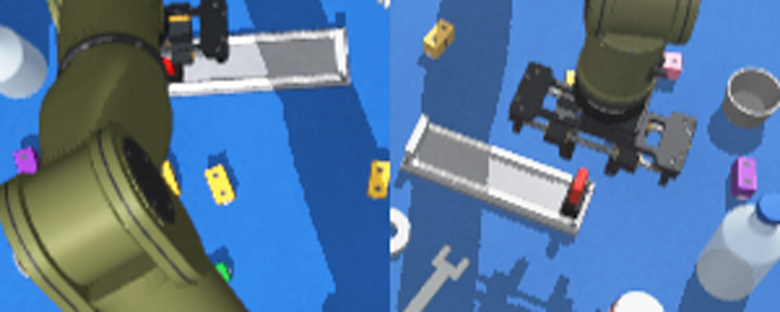

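The follower stays back by itself, at the far end of the track (crop (575,195)). p2 and p3 haven't moved. I'll grip the pads by their 44 mm ends with the fingers above the low walls, which lets the row be set closely.

```bash
python3 -c "
from h import *
print(r.get_state()['q'].round(2))"; python3 plan.py 434 195.3 80 -70.5
```

```text
[-0.58  0.85  0.17  1.62 -0.2   0.7  -1.84]
t 13.7 at [585.4 256.1 133.1] psi 2.3 F [ 0.1 -0.9 -0.4] op 39.9
  units (current axes): [-3.84   1.369  1.333] |n|=4.29 twist units 12.128; units after twist [0.17  4.073 1.333]
```

```bash
python3 -m jog '[{"translation":[-0.64,0.228,0],"twist":0,"claw":72},{"translation":[-0.64,0.228,0],"twist":0,"claw":72},{"translation":[-0.64,0.228,0],"twist":0,"claw":72},{"translation":[-0.64,0.228,0],"twist":0,"claw":72},{"translation":[-0.64,0.228,0],"twist":0,"claw":72},{"translation":[-0.64,0.228,0],"twist":0,"claw":72},{"translation":[0,0,0.1],"twist":0.95,"claw":72},{"translation":[0,0,0.1],"twist":0.95,"claw":72},{"translation":[0,0,0.1],"twist":0.95,"claw":72},{"translation":[0,0,0.1],"twist":0.95,"claw":72},{"translation":[0,0,0.1],"twist":0.95,"claw":72},{"translation":[0,0,0.1],"twist":0.95,"claw":72},{"translation":[0,0,0.1],"twist":0.95,"claw":72},{"translation":[0,0,0.1],"twist":0.95,"claw":72},{"translation":[0,0,0.1],"twist":0.95,"claw":72},{"translation":[0,0,0.1],"twist":0.95,"claw":72},{"translation":[0,0,0.1],"twist":0.95,"claw":72},{"translation":[0,0,0.1],"twist":0.95,"claw":72},{"translation":[0,0,0],"twist":0.73,"claw":72},{"translation":[0,0,0],"twist":0,"claw":72}]' 35; python3 -m jog '[{"translation":[0,0,0],"twist":0,"claw":72}]' >/dev/null;  python3 plan.py 434 195.3 12 -70.5
```

```text
clock: 15.38
tool_pos: [0.4337, 0.1948, 0.0845]
eef_rot: [0.816, -0.578, -0.001, 0.002]
contact_force: [-0.5, 0.4, 0.4]
opening: 0.72
t 15.5 at [434.2 194.9  85. ] psi -70.4 F [-0.2  0.  -0.6] op 63.3
  units (current axes): [-0.014 -0.003  1.824] |n|=1.82 twist units 0.017; units after twist [-0.014 -0.003  1.824]
```

```bash
python3 -m jog '[{"translation":[0,0,0.5],"twist":0,"claw":72},{"translation":[0,0,0.5],"twist":0,"claw":72},{"translation":[0,0,0.5],"twist":0,"claw":72},{"translation":[0,0,0.32],"twist":0,"claw":72},{"translation":[0,0,0],"twist":0,"claw":72},{"translation":[0,0,0],"twist":0,"claw":20},{"translation":[0,0,0],"twist":0,"claw":20},{"translation":[0,0,0],"twist":0,"claw":20},{"translation":[0,0,0],"twist":0,"claw":20},{"translation":[0,0,0],"twist":0,"claw":20},{"translation":[0,0,0],"twist":0,"claw":20},{"translation":[0,0,0],"twist":0,"claw":20},{"translation":[0,0,-0.5],"twist":0,"claw":20},{"translation":[0,0,-0.75],"twist":0,"claw":20},{"translation":[0,0,-0.75],"twist":0,"claw":20},{"translation":[0,0,0],"twist":0,"claw":20},{"translation":[0,0,0],"twist":0,"claw":20}]' 35;  python3 plan.py 594.5 70 92 -87.8; python3 - <<'E'
from loc import *
t,s=snap('top'),snap('scene')
a=t['img'][165:285,200:350];b=s['img'][145:265,300:450]
cv2.imwrite('pics/c5.png',cv2.resize(np.hstack([a,b]),None,fx=2.6,fy=2.6,interpolation=cv2.INTER_CUBIC)[:,:,::-1])
E
```

```text
clock: 16.88
tool_pos: [0.4357, 0.1957, 0.0942]
eef_rot: [0.817, -0.577, 0.001, -0.001]
contact_force: [-0.5, -0.4, -2.0]
opening: 0.497
t 16.9 at [435.7 195.7  94.2] psi -70.5 F [-0.5 -0.4 -2. ] op 43.7
  units (current axes): [ 4.29  -2.692  0.065] |n|=5.07 twist units 2.886; units after twist [ 3.294 -3.847  0.065]
```

View pics/c5.png

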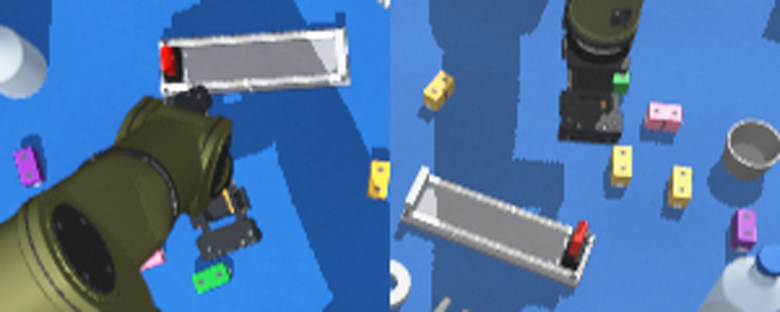

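```bash
python3 plan.py 593.8 65 60 -87.8; python3 -m jog '[{"translation":[0,0,0],"twist":0.97,"claw":20},{"translation":[0,0,0],"twist":0.97,"claw":20},{"translation":[0,0,0],"twist":0.946,"claw":20},{"translation":[0,0,0],"twist":0,"claw":20},{"translation":[0,0,0],"twist":0,"claw":20}]'; python3 plan.py 593.8 65 50 -87.8
```

```text
t 17.0 at [434.4 195.4  92.6] psi -70.5 F [-0.  -0.3 -1.9] op 43.3
  units (current axes): [ 4.403 -2.669  0.811] |n|=5.21 twist units 2.883; units after twist [ 3.41  -3.857  0.811]
clock: 17.4
tool_pos: [0.4343, 0.1948, 0.092]
eef_rot: [0.721, -0.693, -0.0, 0.001]
contact_force: [-0.6, 0.3, -1.4]
opening: 0.499
t 17.4 at [434.3 194.8  92. ] psi -87.7 F [-0.6  0.3 -1.4] op 43.9
  units (current axes): [ 3.4   -3.857  1.046] |n|=5.25 twist units 0.016; units after twist [ 3.394 -3.863  1.046]
```

```bash
python3 -m jog '[{"translation":[0.34,-0.386,0],"twist":0,"claw":20},{"translation":[0.34,-0.386,0.1],"twist":0,"claw":20},{"translation":[0.34,-0.386,0.1],"twist":0,"claw":20},{"translation":[0.34,-0.386,0.1],"twist":0,"claw":20},{"translation":[0.34,-0.386,0.1],"twist":0,"claw":20},{"translation":[0.34,-0.386,0.1],"twist":0,"claw":20},{"translation":[0.34,-0.386,0.1],"twist":0,"claw":20},{"translation":[0.34,-0.386,0.1],"twist":0,"claw":20},{"translation":[0.34,-0.386,0.1],"twist":0,"claw":20},{"translation":[0.34,-0.386,0.1],"twist":0,"claw":20},{"translation":[0,0,0],"twist":0,"claw":20},{"translation":[0,0,0],"twist":0,"claw":20},{"translation":[0,0,0],"twist":0,"claw":20},{"translation":[0,0,0],"twist":0,"claw":20}]'; python3 plan.py 593.8 65 24 -87.8; python3 - <<'E'
from loc import *
t,s=snap('top'),snap('scene')
a=s['img'][170:270,285:405]
cv2.imwrite('pics/c6.png',cv2.resize(a,None,fx=4,fy=4,interpolation=cv2.INTER_CUBIC)[:,:,::-1])
E
```

```text
clock: 18.57
tool_pos: [0.5932, 0.0661, 0.0567]
eef_rot: [0.721, -0.693, -0.001, 0.0]
contact_force: [-0.4, 0.4, -1.5]
opening: 0.495
t 18.6 at [593.2  66.1  56.7] psi -87.8 F [-0.4  0.4 -1.5] op 43.6
  units (current axes): [ 0.03  -0.017  0.818] |n|=0.82 twist units 0.006; units after twist [ 0.03  -0.017  0.818]
```

View pics/c6.png

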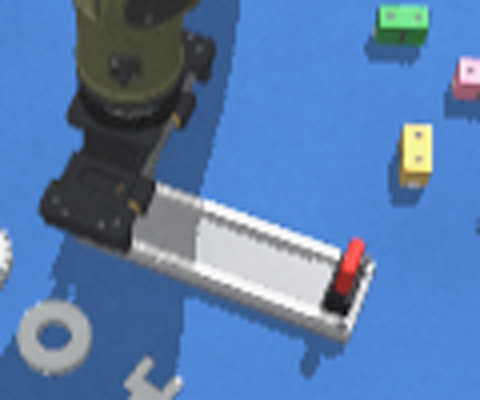

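```bash
python3 -m jog '[{"translation":[0.03,-0.017,0.15],"twist":0,"claw":20},{"translation":[0,0,0.15],"twist":0,"claw":20},{"translation":[0,0,0.15],"twist":0,"claw":20},{"translation":[0,0,0.1],"twist":0,"claw":20},{"translation":[0,0,0.1],"twist":0,"claw":20},{"translation":[0,0,0.1],"twist":0,"claw":20},{"translation":[0,0,0],"twist":0,"claw":20},{"translation":[0,0,0],"twist":0,"claw":20}]'; python3 plan.py 593.8 65 24 -87.8
```

```text
clock: 19.33
tool_pos: [0.595, 0.0637, 0.0269]
eef_rot: [0.72, -0.694, -0.0, 0.0]
contact_force: [-0.6, 0.0, -1.3]
opening: 0.495
t 19.3 at [595.   63.7  26.9] psi -87.9 F [-0.6  0.  -1.3] op 43.6
  units (current axes): [-0.033  0.028  0.072] |n|=0.08 twist units -0.010; units after twist [-0.033  0.028  0.072]
```

The pad is inside the channel with no contact force. I'll set it down, nudge it to the stop and release.

```bash
python3 -m jog '[{"translation":[0,0,0.05],"twist":0,"claw":20},{"translation":[0,0,0.03],"twist":0,"claw":20},{"translation":[0.04,0,0],"twist":0,"claw":20},{"translation":[0.04,0,0],"twist":0,"claw":20},{"translation":[0.04,0,0],"twist":0,"claw":20},{"translation":[0.03,0,0],"twist":0,"claw":20},{"translation":[0,0,0],"twist":0,"claw":20},{"translation":[0,0,0],"twist":0,"claw":20}]'; python3 plan.py 593.8 59 24 -87.8
python3 -m jog '[{"translation":[0,0,0],"twist":0,"claw":72},{"translation":[0,0,0],"twist":0,"claw":72},{"translation":[0,0,0],"twist":0,"claw":72},{"translation":[0,0,0],"twist":0,"claw":72},{"translation":[0,0,-0.5],"twist":0,"claw":72},{"translation":[0,0,-0.8],"twist":0,"claw":72},{"translation":[0,0,0],"twist":0,"claw":72}]';  python3 plan.py 435.5 -3.4 80 -99.5
```

```text
clock: 20.0
tool_pos: [0.5959, 0.0618, 0.0259]
eef_rot: [0.721, -0.693, -0.002, -0.003]
contact_force: [-3.2, 7.1, 13.5]
opening: 0.498
t 20.0 at [595.9  61.8  25.9] psi -87.7 F [-3.2  7.1 13.5] op 43.8
  units (current axes): [0.069 0.055 0.048] |n|=0.10 twist units 0.012; units after twist [0.069 0.055 0.048]
clock: 20.58
tool_pos: [0.5982, 0.0564, 0.0801]
eef_rot: [0.72, -0.694, 0.003, -0.002]
contact_force: [1.3, -1.1, 0.3]
opening: 0.722
t 20.6 at [598.2  56.4  80.1] psi -87.9 F [ 1.3 -1.1  0.3] op 63.6
  units (current axes): [ 1.347  4.118 -0.025] |n|=4.33 twist units 1.930; units after twist [ 2.146  3.764 -0.025]
```

```bash
python3 -m jog '[{"translation":[0,0,0],"twist":0.96,"claw":72},{"translation":[0,0,0],"twist":0.96,"claw":72},{"translation":[0.2146,0.376,0],"twist":0,"claw":72},{"translation":[0.2146,0.376,0],"twist":0,"claw":72},{"translation":[0.2146,0.376,0],"twist":0,"claw":72},{"translation":[0.2146,0.376,0],"twist":0,"claw":72},{"translation":[0.2146,0.376,0],"twist":0,"claw":72},{"translation":[0.2146,0.376,0],"twist":0,"claw":72},{"translation":[0.2146,0.376,0],"twist":0,"claw":72},{"translation":[0.2146,0.376,0],"twist":0,"claw":72},{"translation":[0.2146,0.376,0],"twist":0,"claw":72},{"translation":[0.2146,0.376,0],"twist":0,"claw":72},{"translation":[0,0,0],"twist":0,"claw":72},{"translation":[0,0,0],"twist":0,"claw":72},{"translation":[0,0,0],"twist":0,"claw":72}]'; python3 plan.py 435.5 -3.4 12 -99.5; python3 - <<'E'
from loc import *
t,s=snap('top'),snap('scene')
a=t['img'][165:285,220:370];b=s['img'][145:265,285:435]
cv2.imwrite('pics/c7.png',cv2.resize(np.hstack([a,b]),None,fx=2.6,fy=2.6,interpolation=cv2.INTER_CUBIC)[:,:,::-1])
allfit(t,s,[(f'p{i}',MODELS['pad'],[x,y,a],'warm',True) for i,(x,y,a) in enumerate([(.439,.343,.26),(.441,.263,.3)])],False)
E
```

```text
clock: 21.83
tool_pos: [0.4344, -0.0023, 0.0758]
eef_rot: [-0.647, 0.763, -0.001, 0.001]
contact_force: [0.4, 0.4, 0.2]
opening: 0.719
t 21.8 at [434.4  -2.3  75.8] psi -99.4 F [0.4 0.4 0.2] op 63.3
  units (current axes): [ 0.022 -0.03   1.595] |n|=1.60 twist units 0.020; units after twist [ 0.022 -0.03   1.595]
p0 [439.6 343.4] 13.9 err 32 [120, 121] | 
p1 [441.8 263.5] 17.1 err 31 [112, 115] |
```

View pics/c7.png

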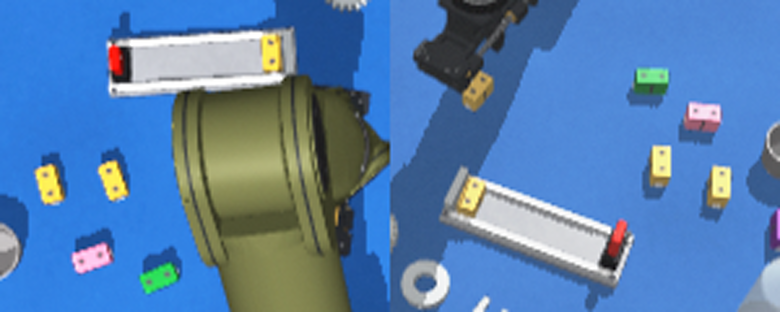

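Pad A stands in the channel against the stop (top crop (271,52), scene crop (470,195)), and p3 has not moved. Next I'll grasp p3.

```bash
python3 -m jog '[{"translation":[0.02,-0.03,0.4],"twist":0,"claw":72},{"translation":[0,0,0.5],"twist":0,"claw":72},{"translation":[0,0,0.4],"twist":0,"claw":72},{"translation":[0,0,0.29],"twist":0,"claw":72},{"translation":[0,0,0],"twist":0,"claw":72},{"translation":[0,0,0],"twist":0,"claw":20},{"translation":[0,0,0],"twist":0,"claw":20},{"translation":[0,0,0],"twist":0,"claw":20},{"translation":[0,0,0],"twist":0,"claw":20},{"translation":[0,0,0],"twist":0,"claw":20},{"translation":[0,0,0],"twist":0,"claw":20},{"translation":[0,0,0],"twist":0,"claw":20},{"translation":[0,0,-0.5],"twist":0,"claw":20},{"translation":[0,0,-0.75],"twist":0,"claw":20},{"translation":[0,0,-0.75],"twist":-0.97,"claw":20},{"translation":[0,0,0],"twist":-0.98,"claw":20},{"translation":[0,0,0],"twist":0,"claw":20},{"translation":[0,0,0],"twist":0,"claw":20},{"translation":[0,0,0],"twist":0,"claw":20}]' 35;  python3 - <<'E'
from loc import *
from plan import plan
t,s=snap('top'),snap('scene')
for c in ([t,s],[t],[s]):
    o=fit(c,MODELS['pad'],[.5955,.0605,.038],'warm',True,z=.012); print((o[0][:2]*1e3).round(1),np.degrees(o[0][2]).round(1),o[1:])
plan(.593,.097,.06,-87.8)
E
```

```text
clock: 23.52
tool_pos: [0.4451, -0.0031, 0.1002]
eef_rot: [0.72, -0.693, -0.008, 0.007]
contact_force: [0.9, 0.1, -0.7]
opening: 0.494
[595.   61.9] 5.1 (np.float64(25.819607843137256), [121, 132])
[595.4  61.9] 5.0 (np.float64(11.95686274509804), [121])
[594.3  61.4] 4.6 (np.float64(12.572549019607841), [132])
t 23.6 at [445.   -3.4 100.1] psi -87.8 F [-0.1  0.5 -1.6] op 43.1
  units (current axes): [-2.363 -3.814  0.926] |n|=4.58 twist units 0.003; units after twist [-2.364 -3.813  0.926]
```

```bash
python3 -m jog '[{"translation":[-0.225,-0.382,0],"twist":0,"claw":20},{"translation":[-0.225,-0.382,0.1],"twist":0,"claw":20},{"translation":[-0.225,-0.382,0.1],"twist":0,"claw":20},{"translation":[-0.225,-0.382,0.1],"twist":0,"claw":20},{"translation":[-0.225,-0.382,0.1],"twist":0,"claw":20},{"translation":[-0.225,-0.382,0.1],"twist":0,"claw":20},{"translation":[-0.225,-0.382,0.1],"twist":0,"claw":20},{"translation":[-0.225,-0.382,0.1],"twist":0,"claw":20},{"translation":[-0.225,-0.382,0.1],"twist":0,"claw":20},{"translation":[-0.225,-0.382,0.1],"twist":0,"claw":20},{"translation":[0,0,0],"twist":0,"claw":20},{"translation":[0,0,0],"twist":0,"claw":20},{"translation":[0,0,0],"twist":0,"claw":20},{"translation":[0,0,0],"twist":0,"claw":20}]'; python3 plan.py 594.3 92.5 26.5 -87.8
```

```text
clock: 24.78
tool_pos: [0.5927, 0.0914, 0.0619]
eef_rot: [0.72, -0.693, -0.007, 0.007]
contact_force: [-0.6, 0.3, -1.6]
opening: 0.493
t 24.8 at [592.7  91.4  61.9] psi -87.8 F [-0.6  0.3 -1.6] op 43.3
  units (current axes): [-0.024 -0.06   0.884] |n|=0.89 twist units -0.001; units after twist [-0.024 -0.06   0.884]
```

```bash
python3 -m jog '[{"translation":[-0.025,-0.045,0.15],"twist":0,"claw":20},{"translation":[0,0,0.15],"twist":0,"claw":20},{"translation":[0,0,0.15],"twist":0,"claw":20},{"translation":[0,0,0.15],"twist":0,"claw":20},{"translation":[0,0,0.1],"twist":0,"claw":20},{"translation":[0,0,0.1],"twist":0,"claw":20},{"translation":[0,0,0.08],"twist":0,"claw":20},{"translation":[0,0,0],"twist":0,"claw":20},{"translation":[0,0,0],"twist":0,"claw":20}]'; python3 plan.py 594.3 86 24 -87.8
```

```text
clock: 25.53
tool_pos: [0.5943, 0.0935, 0.0313]
eef_rot: [0.721, -0.693, -0.008, 0.006]
contact_force: [-10.4, 1.8, 37.4]
opening: 0.496
t 25.5 at [594.3  93.5  31.3] psi -87.7 F [-10.4   1.8  37.4] op 43.6
  units (current axes): [0.188 0.004 0.183] |n|=0.26 twist units 0.012; units after twist [0.188 0.003 0.183]
```

The pad is resting on something at 31 mm. I'll back up and look.

```bash
python3 -m jog '[{"translation":[0,0,-0.3],"twist":0,"claw":20},{"translation":[0,0,-0.15],"twist":0,"claw":20},{"translation":[0,0,0],"twist":0,"claw":20},{"translation":[0,0,0],"twist":0,"claw":20}]'; python3 plan.py 594.3 86 24 -87.8; python3 - <<'E'
from loc import *
t,s=snap('top'),snap('scene')
a=t['img'][160:220,270:360];b=s['img'][180:240,285:375]
cv2.imwrite('pics/c8.png',cv2.resize(np.hstack([a,b]),None,fx=4.4,fy=4.4,interpolation=cv2.INTER_CUBIC)[:,:,::-1])
E
```

```text
clock: 25.87
tool_pos: [0.5954, 0.0938, 0.0444]
eef_rot: [0.721, -0.693, -0.007, 0.007]
contact_force: [-1.0, 1.1, -0.3]
opening: 0.492
t 25.9 at [595.4  93.8  44.4] psi -87.7 F [-1.   1.1 -0.3] op 43.3
  units (current axes): [0.195 0.026 0.511] |n|=0.55 twist units 0.023; units after twist [0.195 0.026 0.511]
```

View pics/c8.png

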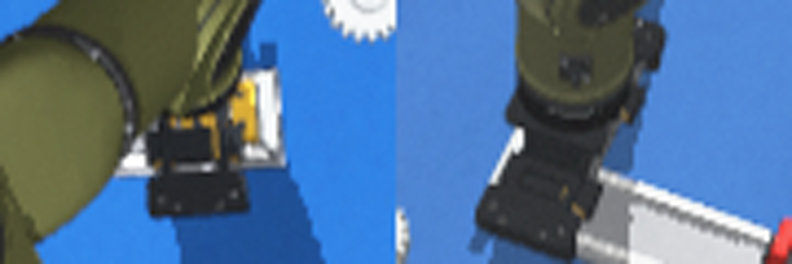

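```bash
python3 -m jog '[{"translation":[0,0.055,0],"twist":0,"claw":20},{"translation":[0,0,0.1],"twist":0,"claw":20},{"translation":[0,0,0.1],"twist":0,"claw":20},{"translation":[0,0,0.1],"twist":0,"claw":20},{"translation":[0,0,0.06],"twist":0,"claw":20},{"translation":[0,0,0.04],"twist":0,"claw":20},{"translation":[0,0,0],"twist":0,"claw":20},{"translation":[0,0,0],"twist":0,"claw":20}]'; python3 plan.py 593.5 86 24 -87.8
```

```text
clock: 26.63
tool_pos: [0.5926, 0.0936, 0.0314]
eef_rot: [0.721, -0.693, -0.008, 0.006]
contact_force: [-5.8, 1.3, 22.2]
opening: 0.499
t 26.6 at [592.6  93.6  31.4] psi -87.7 F [-5.8  1.3 22.2] op 43.9
  units (current axes): [ 0.191 -0.018  0.184] |n|=0.27 twist units 0.016; units after twist [ 0.191 -0.018  0.184]
```

```bash
python3 -m jog '[{"translation":[0,0.02,-0.03],"twist":0,"claw":20},{"translation":[0,0.03,0],"twist":0,"claw":20},{"translation":[0,0,0],"twist":0,"claw":20}]'; python3 plan.py 593.5 86 24 -87.8; python3 -m jog '[{"translation":[0,0.03,0],"twist":0,"claw":20},{"translation":[0,0.02,0],"twist":0,"claw":20},{"translation":[0,0,0],"twist":0,"claw":20}]'; python3 plan.py 593.5 86 24 -87.8
```

```text
clock: 26.88
tool_pos: [0.5925, 0.0936, 0.0315]
eef_rot: [0.721, -0.693, -0.006, 0.005]
contact_force: [-0.0, 0.6, 11.3]
opening: 0.493
t 26.9 at [592.5  93.6  31.5] psi -87.7 F [-0.   0.6 11.3] op 43.4
  units (current axes): [ 0.191 -0.02   0.187] |n|=0.27 twist units 0.018; units after twist [ 0.191 -0.021  0.187]
clock: 27.13
tool_pos: [0.5923, 0.0935, 0.0316]
eef_rot: [0.721, -0.693, -0.005, 0.004]
contact_force: [3.6, 1.7, 7.4]
opening: 0.494
t 27.1 at [592.3  93.5  31.6] psi -87.7 F [3.6 1.7 7.4] op 43.4
  units (current axes): [ 0.189 -0.026  0.189] |n|=0.27 twist units 0.019; units after twist [ 0.189 -0.026  0.189]
```

```bash
python3 -m jog '[{"translation":[0,0.04,-0.01],"twist":0,"claw":20},{"translation":[0,0.03,0],"twist":0,"claw":20},{"translation":[0,0,0],"twist":0,"claw":20},{"translation":[0,0,0],"twist":0,"claw":20}]'; python3 plan.py 593.5 86 24 -87.8
```

```text
clock: 27.47
tool_pos: [0.5902, 0.0933, 0.0316]
eef_rot: [0.721, -0.693, -0.004, 0.004]
contact_force: [6.8, 0.6, 3.1]
opening: 0.494
t 27.5 at [590.2  93.3  31.6] psi -87.7 F [6.8 0.6 3.1] op 43.5
  units (current axes): [ 0.187 -0.077  0.19 ] |n|=0.28 twist units 0.019; units after twist [ 0.186 -0.077  0.19 ]
```

The sideways force (6.8 N against only 3 N down) means the pad is already in the channel and on the floor. It was simply gripped higher than I assumed. I'll re-centre it, push it against pad A and release.

```bash
python3 -m jog '[{"translation":[0,-0.12,0],"twist":0,"claw":20},{"translation":[0.05,0,0],"twist":0,"claw":20},{"translation":[0.05,0,0],"twist":0,"claw":20},{"translation":[0.05,0,0],"twist":0,"claw":20},{"translation":[0.05,0,0],"twist":0,"claw":20},{"translation":[0.05,0,0],"twist":0,"claw":20},{"translation":[0.02,0,0],"twist":0,"claw":20},{"translation":[0,0,0],"twist":0,"claw":20},{"translation":[0,0,0],"twist":0,"claw":20}]'; python3 plan.py 593.5 86 24 -87.8
python3 -m jog '[{"translation":[0,0,0],"twist":0,"claw":72},{"translation":[0,0,0],"twist":0,"claw":72},{"translation":[0,0,0],"twist":0,"claw":72},{"translation":[0,0,0],"twist":0,"claw":72},{"translation":[0,0,-0.5],"twist":0,"claw":72},{"translation":[0,0,-0.8],"twist":0,"claw":72},{"translation":[0,0,-0.2],"twist":0,"claw":72},{"translation":[0,0,0],"twist":0,"claw":72}]';  python3 plan.py 441.6 263.4 85 -72.5
```

```text
clock: 28.22
tool_pos: [0.5915, 0.0864, 0.0315]
eef_rot: [0.722, -0.692, -0.009, 0.004]
contact_force: [-2.2, 5.9, 12.6]
opening: 0.492
t 28.2 at [591.5  86.4  31.5] psi -87.6 F [-2.2  5.9 12.6] op 43.3
  units (current axes): [ 0.014 -0.052  0.186] |n|=0.19 twist units 0.038; units after twist [ 0.014 -0.052  0.186]
clock: 28.88
tool_pos: [0.594, 0.0821, 0.0924]
eef_rot: [0.721, -0.693, -0.005, 0.005]
contact_force: [0.6, -0.1, 0.0]
opening: 0.718
t 28.9 at [594.   82.1  92.4] psi -87.7 F [ 0.6 -0.1  0. ] op 63.1
  units (current axes): [-4.681  3.622  0.24 ] |n|=5.92 twist units -2.535; units after twist [-5.467  2.267  0.24 ]
```

```bash
python3 -m jog '[{"translation":[0,0,0],"twist":-0.85,"claw":72},{"translation":[0,0,0],"twist":-0.85,"claw":72},{"translation":[0,0,0],"twist":-0.835,"claw":72},{"translation":[-0.4556,0.189,0],"twist":0,"claw":72},{"translation":[-0.4556,0.189,0],"twist":0,"claw":72},{"translation":[-0.4556,0.189,0],"twist":0,"claw":72},{"translation":[-0.4556,0.189,0],"twist":0,"claw":72},{"translation":[-0.4556,0.189,0],"twist":0,"claw":72},{"translation":[-0.4556,0.189,0],"twist":0,"claw":72},{"translation":[-0.4556,0.189,0],"twist":0,"claw":72},{"translation":[-0.4556,0.189,0],"twist":0,"claw":72},{"translation":[-0.4556,0.189,0],"twist":0,"claw":72},{"translation":[-0.4556,0.189,0],"twist":0,"claw":72},{"translation":[-0.4556,0.189,0],"twist":0,"claw":72},{"translation":[-0.4556,0.189,0],"twist":0,"claw":72},{"translation":[0,0,0],"twist":0,"claw":72},{"translation":[0,0,0],"twist":0,"claw":72},{"translation":[0,0,0],"twist":0,"claw":72}]'; python3 plan.py 441.6 263.4 12 -72.5; python3 - <<'E'
from loc import *
t,s=snap('top'),snap('scene')
a=t['img'][165:285,220:370];b=s['img'][145:265,285:435]
cv2.imwrite('pics/c9.png',cv2.resize(np.hstack([a,b]),None,fx=2.6,fy=2.6,interpolation=cv2.INTER_CUBIC)[:,:,::-1])
E
```

```text
clock: 30.38
tool_pos: [0.4405, 0.2629, 0.0928]
eef_rot: [0.806, -0.591, -0.007, 0.006]
contact_force: [0.3, -0.9, 0.6]
opening: 0.718
t 30.4 at [440.5 262.9  92.8] psi -72.5 F [ 0.3 -0.9  0.6] op 63.2
  units (current axes): [ 0.005 -0.068  2.02 ] |n|=2.02 twist units -0.003; units after twist [ 0.005 -0.068  2.02 ]
```

View pics/c9.png

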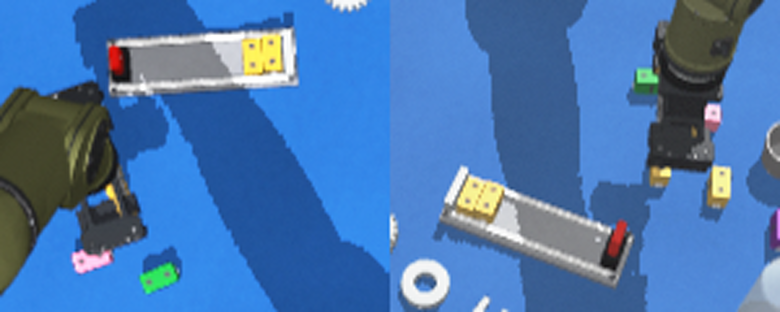

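```bash
python3 -m jog '[{"translation":[0,-0.068,0.5],"twist":0,"claw":72},{"translation":[0,0,0.5],"twist":0,"claw":72},{"translation":[0,0,0.5],"twist":0,"claw":72},{"translation":[0,0,0.35],"twist":0,"claw":72},{"translation":[0,0,0.17],"twist":0,"claw":72},{"translation":[0,0,0],"twist":0,"claw":72}]'; python3 -m jog '[{"translation":[0,0,0],"twist":0,"claw":20},{"translation":[0,0,0],"twist":0,"claw":20},{"translation":[0,0,0],"twist":0,"claw":20},{"translation":[0,0,0],"twist":0,"claw":20},{"translation":[0,0,0],"twist":0,"claw":20},{"translation":[0,0,0],"twist":0,"claw":20},{"translation":[0,0,0],"twist":0,"claw":20},{"translation":[0,0,-0.5],"twist":0,"claw":20},{"translation":[0,0,-0.75],"twist":0,"claw":20},{"translation":[0,0,-0.75],"twist":0.87,"claw":20},{"translation":[0,0,0],"twist":0.87,"claw":20},{"translation":[0,0,0],"twist":0.82,"claw":20},{"translation":[0,0,0],"twist":0,"claw":20},{"translation":[0,0,0],"twist":0,"claw":20},{"translation":[0,0,0],"twist":0,"claw":20}]' 35; python3 plan.py 591.6 118.5 60 -87.8
```

```text
clock: 30.98
tool_pos: [0.4412, 0.2635, 0.0114]
eef_rot: [0.806, -0.592, -0.008, 0.007]
contact_force: [-0.8, -0.0, 0.8]
opening: 0.72
clock: 32.23
tool_pos: [0.4468, 0.244, 0.0964]
eef_rot: [0.731, -0.682, -0.014, 0.006]
contact_force: [-0.2, 0.1, -1.2]
opening: 0.5
t 32.2 at [446.8 244.   96.4] psi -86.1 F [-0.2  0.1 -1.2] op 44.0
  units (current axes): [ 3.388 -3.419  0.776] |n|=4.88 twist units 0.285; units after twist [ 3.285 -3.519  0.776]
```

```bash
python3 -c "
from h import *
s=r.get_state();print(s['q'].round(3)); print(R.from_quat(s['eef_rot']).as_matrix().round(3))"
```

```text
[-0.922  0.886  0.611  2.033 -1.     0.585 -2.654]
[[ 0.068 -0.997 -0.028]
 [-0.998 -0.068  0.011]
 [-0.012  0.027 -1.   ]]
```

Joints 5 and 7 are at their limits in this wrist orientation. I'll turn the gripper by half a turn, which gives the same grasp well inside the range.

```bash
python3 -m jog '[{"translation":[0,0,0],"twist":-0.9,"claw":20},{"translation":[0,0,0],"twist":-0.9,"claw":20},{"translation":[0,0,0],"twist":-0.9,"claw":20},{"translation":[0,0,0],"twist":-0.9,"claw":20},{"translation":[0,0,0],"twist":-0.9,"claw":20},{"translation":[0,0,0],"twist":-0.9,"claw":20},{"translation":[0,0,0],"twist":-0.9,"claw":20},{"translation":[0,0,0],"twist":-0.9,"claw":20},{"translation":[0,0,0],"twist":-0.9,"claw":20},{"translation":[0,0,0],"twist":-0.9,"claw":20},{"translation":[0,0,0],"twist":-0.9,"claw":20},{"translation":[0,0,0],"twist":-0.9,"claw":20},{"translation":[0,0,0],"twist":-0.9,"claw":20},{"translation":[0,0,0],"twist":-0.9,"claw":20},{"translation":[0,0,0],"twist":-0.9,"claw":20},{"translation":[0,0,0],"twist":-0.9,"claw":20},{"translation":[0,0,0],"twist":-0.9,"claw":20},{"translation":[0,0,0],"twist":-0.9,"claw":20}]';  python3 -c "
from h import *
s=r.get_state();print(s['q'].round(3)); print(R.from_quat(s['eef_rot']).as_matrix().round(3))"
python3 plan.py 591.6 118.5 60 92.2
```

```text
clock: 33.73
tool_pos: [0.4468, 0.2443, 0.0963]
eef_rot: [0.995, 0.099, -0.013, -0.007]
contact_force: [-0.2, -0.2, -1.4]
opening: 0.5
[-0.685  0.795  0.183  2.021 -0.422  0.384 -1.531]
[[ 0.98   0.198 -0.028]
 [ 0.198 -0.98   0.011]
 [-0.025 -0.016 -1.   ]]
t 33.7 at [446.8 244.3  96.3] psi 11.4 F [-0.2 -0.2 -1.4] op 44.0
  units (current axes): [2.947 3.813 0.773] |n|=4.88 twist units -13.462; units after twist [-3.291  3.52   0.773]
```

```bash
python3 -m jog '[{"translation":[0,0,0],"twist":-0.9,"claw":20},{"translation":[0,0,0],"twist":-0.9,"claw":20},{"translation":[0,0,0],"twist":-0.9,"claw":20},{"translation":[0,0,0],"twist":-0.9,"claw":20},{"translation":[0,0,0],"twist":-0.9,"claw":20},{"translation":[0,0,0],"twist":-0.9,"claw":20},{"translation":[0,0,0],"twist":-0.9,"claw":20},{"translation":[0,0,0],"twist":-0.9,"claw":20},{"translation":[0,0,0],"twist":-0.9,"claw":20},{"translation":[0,0,0],"twist":-0.9,"claw":20},{"translation":[0,0,0],"twist":-0.9,"claw":20},{"translation":[0,0,0],"twist":-0.9,"claw":20},{"translation":[0,0,0],"twist":-0.9,"claw":20},{"translation":[0,0,0],"twist":-0.9,"claw":20},{"translation":[0,0,0],"twist":-0.86,"claw":20},{"translation":[0,0,0],"twist":0,"claw":20},{"translation":[0,0,0],"twist":0,"claw":20},{"translation":[0,0,0],"twist":0,"claw":20}]';  python3 -c "
from h import *
s=r.get_state();print(s['q'].round(3)); print(R.from_quat(s['eef_rot']).as_matrix().round(3))"
python3 plan.py 591.6 118.5 60 92.2
```

```text
clock: 35.23
tool_pos: [0.4471, 0.2438, 0.0965]
eef_rot: [0.696, 0.718, -0.006, -0.013]
contact_force: [-0.5, -0.4, 0.0]
opening: 0.496
[-0.501  0.781 -0.121  2.011  0.169  0.375 -0.716]
[[-0.03   0.999 -0.027]
 [ 0.999  0.03   0.01 ]
 [ 0.011 -0.027 -1.   ]]
t 35.2 at [447.1 243.8  96.5] psi 91.7 F [-0.5 -0.4  0. ] op 43.7
  units (current axes): [-3.25   3.539  0.782] |n|=4.87 twist units -0.079; units after twist [-3.279  3.512  0.782]
```

```bash
python3 -m jog '[{"translation":[0,0,0],"twist":-0.08,"claw":20},{"translation":[-0.273,0.293,0],"twist":0,"claw":20},{"translation":[-0.273,0.293,0],"twist":0,"claw":20},{"translation":[-0.273,0.293,0.07],"twist":0,"claw":20},{"translation":[-0.273,0.293,0.07],"twist":0,"claw":20},{"translation":[-0.273,0.293,0.07],"twist":0,"claw":20},{"translation":[-0.273,0.293,0.07],"twist":0,"claw":20},{"translation":[-0.273,0.293,0.07],"twist":0,"claw":20},{"translation":[-0.273,0.293,0.07],"twist":0,"claw":20},{"translation":[-0.273,0.293,0.07],"twist":0,"claw":20},{"translation":[-0.273,0.293,0.07],"twist":0,"claw":20},{"translation":[-0.273,0.293,0.07],"twist":0,"claw":20},{"translation":[-0.273,0.293,0.07],"twist":0,"claw":20},{"translation":[0,0,0],"twist":0,"claw":20},{"translation":[0,0,0],"twist":0,"claw":20},{"translation":[0,0,0],"twist":0,"claw":20}]'; python3 plan.py 591.7 118.5 30 92.2
```

```text
clock: 36.57
tool_pos: [0.5912, 0.1198, 0.0634]
eef_rot: [0.692, 0.722, -0.006, -0.014]
contact_force: [-0.4, 1.3, -0.9]
opening: 0.5
t 36.6 at [591.2 119.8  63.4] psi 92.4 F [-0.4  1.3 -0.9] op 44.0
  units (current axes): [-0.043  0.035  0.835] |n|=0.84 twist units 0.027; units after twist [-0.043  0.035  0.835]
```

```bash
python3 -m jog '[{"translation":[-0.02,0.02,0.2],"twist":0,"claw":20},{"translation":[0,0,0.2],"twist":0,"claw":20},{"translation":[0,0,0.15],"twist":0,"claw":20},{"translation":[0,0,0.1],"twist":0,"claw":20},{"translation":[0,0,0.1],"twist":0,"claw":20},{"translation":[0,0,0.1],"twist":0,"claw":20},{"translation":[0,0,0],"twist":0,"claw":20},{"translation":[0,0,0],"twist":0,"claw":20}]'; python3 plan.py 591.7 110 24 92.2
```

```text
clock: 37.23
tool_pos: [0.592, 0.1182, 0.0292]
eef_rot: [0.693, 0.721, -0.006, -0.013]
contact_force: [-0.0, 0.2, -0.4]
opening: 0.498
t 37.2 at [592.  118.2  29.2] psi 92.3 F [-0.   0.2 -0.4] op 43.8
  units (current axes): [-0.206 -0.013  0.128] |n|=0.24 twist units 0.020; units after twist [-0.206 -0.013  0.128]
```

```bash
python3 -m jog '[{"translation":[0,0,0.06],"twist":0,"claw":20},{"translation":[0,0,0.06],"twist":0,"claw":20},{"translation":[0,0,0.02],"twist":0,"claw":20},{"translation":[0,0,0],"twist":0,"claw":20}]'; python3 -m jog '[{"translation":[-0.05,0,0],"twist":0,"claw":20},{"translation":[-0.05,0,0],"twist":0,"claw":20},{"translation":[-0.05,0,0],"twist":0,"claw":20},{"translation":[-0.05,0,0],"twist":0,"claw":20},{"translation":[-0.05,0,0],"twist":0,"claw":20},{"translation":[-0.03,0,0],"twist":0,"claw":20},{"translation":[0,0,0],"twist":0,"claw":20},{"translation":[0,0,0],"twist":0,"claw":20}]'; python3 plan.py 591.7 110 24 92.2
```

```text
clock: 37.57
tool_pos: [0.5925, 0.1187, 0.0257]
eef_rot: [0.692, 0.721, -0.005, -0.013]
contact_force: [-3.8, -0.3, 12.3]
opening: 0.496
clock: 38.23
tool_pos: [0.594, 0.1106, 0.0257]
eef_rot: [0.692, 0.722, -0.003, -0.013]
contact_force: [-1.6, 3.2, 9.8]
opening: 0.496
t 38.2 at [594.  110.6  25.7] psi 92.4 F [-1.6  3.2  9.8] op 43.6
  units (current axes): [-0.012 -0.056  0.043] |n|=0.07 twist units 0.037; units after twist [-0.013 -0.056  0.043]
```

```bash
python3 -m jog '[{"translation":[0,0,0],"twist":0,"claw":72},{"translation":[0,0,0],"twist":0,"claw":72},{"translation":[0,0,0],"twist":0,"claw":72},{"translation":[0,0,0],"twist":0,"claw":72},{"translation":[0,0,-0.5],"twist":0,"claw":72},{"translation":[0,0,-0.8],"twist":0,"claw":72},{"translation":[0,0,-0.4],"twist":0,"claw":72},{"translation":[0,0,0],"twist":-1,"claw":72},{"translation":[0,0,0],"twist":-1,"claw":72},{"translation":[0,0,0],"twist":0,"claw":72},{"translation":[0,0,0],"twist":0,"claw":72}]';  python3 plan.py 439.6 343.4 85 104.5
```

```text
clock: 39.15
tool_pos: [0.5941, 0.1059, 0.0914]
eef_rot: [0.615, 0.789, -0.005, -0.014]
contact_force: [0.5, -0.9, 0.4]
opening: 0.721
t 39.1 at [594.1 105.9  91.4] psi 104.1 F [ 0.5 -0.9  0.4] op 63.5
  units (current axes): [ 6.697 -2.289  0.325] |n|=7.08 twist units -0.064; units after twist [ 6.712 -2.245  0.325]
```

```bash
python3 -m jog '[{"translation":[0.4785,-0.1635,0],"twist":0,"claw":72},{"translation":[0.4785,-0.1635,0],"twist":0,"claw":72},{"translation":[0.4785,-0.1635,0],"twist":0,"claw":72},{"translation":[0.4785,-0.1635,0],"twist":0,"claw":72},{"translation":[0.4785,-0.1635,0],"twist":0,"claw":72},{"translation":[0.4785,-0.1635,0],"twist":0,"claw":72},{"translation":[0.4785,-0.1635,0],"twist":0,"claw":72},{"translation":[0.4785,-0.1635,0],"twist":0,"claw":72},{"translation":[0.4785,-0.1635,0],"twist":0,"claw":72},{"translation":[0.4785,-0.1635,0],"twist":0,"claw":72},{"translation":[0.4785,-0.1635,0],"twist":0,"claw":72},{"translation":[0.4785,-0.1635,0],"twist":0,"claw":72},{"translation":[0.4785,-0.1635,0],"twist":0,"claw":72},{"translation":[0.4785,-0.1635,0],"twist":0,"claw":72},{"translation":[0,0,0],"twist":0,"claw":72},{"translation":[0,0,0],"twist":0,"claw":72},{"translation":[0,0,0],"twist":0,"claw":72}]';  python3 plan.py 439.6 343.4 12 104.5;  python3 - <<'E'
from loc import *
t,s=snap('top'),snap('scene')
a=t['img'][165:285,200:350];b=s['img'][145:265,300:450]
cv2.imwrite('pics/c10.png',cv2.resize(np.hstack([a,b]),None,fx=2.6,fy=2.6,interpolation=cv2.INTER_CUBIC)[:,:,::-1])
E
```

```text
clock: 40.57
tool_pos: [0.44, 0.342, 0.0979]
eef_rot: [0.614, 0.789, -0.005, -0.013]
contact_force: [0.1, -0.2, 0.4]
opening: 0.72
t 40.6 at [440.  342.   97.9] psi 104.2 F [ 0.1 -0.2  0.4] op 63.4
  units (current axes): [0.005 0.051 2.146] |n|=2.15 twist units -0.053; units after twist [0.005 0.051 2.146]
```

View pics/c10.png

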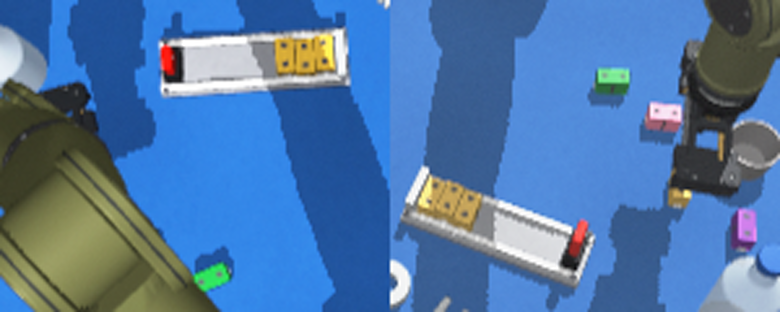

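```bash
python3 -m jog '[{"translation":[0,0.05,0.5],"twist":0,"claw":72},{"translation":[0,0,0.5],"twist":0,"claw":72},{"translation":[0,0,0.5],"twist":0,"claw":72},{"translation":[0,0,0.45],"twist":0,"claw":72},{"translation":[0,0,0.19],"twist":0,"claw":72},{"translation":[0,0,0],"twist":0,"claw":72}]'; python3 -m jog '[{"translation":[0,0,0],"twist":0,"claw":20},{"translation":[0,0,0],"twist":0,"claw":20},{"translation":[0,0,0],"twist":0,"claw":20},{"translation":[0,0,0],"twist":0,"claw":20},{"translation":[0,0,0],"twist":0,"claw":20},{"translation":[0,0,0],"twist":0,"claw":20},{"translation":[0,0,0],"twist":0,"claw":20},{"translation":[0,0,-0.5],"twist":0,"claw":20},{"translation":[0,0,-0.75],"twist":0,"claw":20},{"translation":[0,0,-0.75],"twist":1,"claw":20},{"translation":[0,0,0],"twist":1,"claw":20},{"translation":[0,0,0],"twist":0,"claw":20},{"translation":[0,0,0],"twist":0,"claw":20},{"translation":[0,0,0],"twist":0,"claw":20}]' 35; python3 plan.py 591.0 143.5 60 92.2
```

```text
clock: 41.17
tool_pos: [0.4387, 0.3429, 0.011]
eef_rot: [0.614, 0.789, -0.006, -0.014]
contact_force: [0.1, -0.1, -0.4]
opening: 0.72
clock: 42.33
tool_pos: [0.4405, 0.3434, 0.0918]
eef_rot: [0.691, 0.722, -0.007, -0.013]
contact_force: [0.5, -0.7, -0.2]
opening: 0.495
t 42.3 at [440.5 343.4  91.8] psi 92.5 F [ 0.5 -0.7 -0.2] op 43.6
  units (current axes): [-5.162  3.563  0.645] |n|=6.31 twist units 0.047; units after twist [-5.145  3.588  0.645]
```

```bash
python3 -m jog '[{"translation":[-0.3675,0.2563,0],"twist":0.05,"claw":20},{"translation":[-0.3675,0.2563,0],"twist":0,"claw":20},{"translation":[-0.3675,0.2563,0],"twist":0,"claw":20},{"translation":[-0.3675,0.2563,0],"twist":0,"claw":20},{"translation":[-0.3675,0.2563,0],"twist":0,"claw":20},{"translation":[-0.3675,0.2563,0],"twist":0,"claw":20},{"translation":[-0.3675,0.2563,0],"twist":0,"claw":20},{"translation":[-0.3675,0.2563,0],"twist":0,"claw":20},{"translation":[-0.3675,0.2563,0.1],"twist":0,"claw":20},{"translation":[-0.3675,0.2563,0.1],"twist":0,"claw":20},{"translation":[-0.3675,0.2563,0.1],"twist":0,"claw":20},{"translation":[-0.3675,0.2563,0.1],"twist":0,"claw":20},{"translation":[-0.3675,0.2563,0.1],"twist":0,"claw":20},{"translation":[-0.3675,0.2563,0.1],"twist":0,"claw":20},{"translation":[0,0,0],"twist":0,"claw":20},{"translation":[0,0,0],"twist":0,"claw":20},{"translation":[0,0,0],"twist":0,"claw":20}]'; python3 plan.py 590.8 143.5 30 92.2
```

```text
clock: 43.75
tool_pos: [0.59, 0.1449, 0.0619]
eef_rot: [0.694, 0.72, -0.006, -0.014]
contact_force: [-0.3, 1.6, -1.1]
opening: 0.5
t 43.8 at [590.  144.9  61.9] psi 92.1 F [-0.3  1.6 -1.1] op 44.0
  units (current axes): [-0.046  0.042  0.797] |n|=0.80 twist units -0.013; units after twist [-0.046  0.042  0.797]
```

```bash
python3 -m jog '[{"translation":[-0.02,0.02,0.2],"twist":0,"claw":20},{"translation":[0,0,0.2],"twist":0,"claw":20},{"translation":[0,0,0.15],"twist":0,"claw":20},{"translation":[0,0,0.1],"twist":0,"claw":20},{"translation":[0,0,0.1],"twist":0,"claw":20},{"translation":[0,0,0.06],"twist":0,"claw":20},{"translation":[0,0,0],"twist":0,"claw":20},{"translation":[0,0,0],"twist":0,"claw":20}]'; python3 -m jog '[{"translation":[0,0,0.06],"twist":0,"claw":20},{"translation":[0,0,0.05],"twist":0,"claw":20},{"translation":[0,0,0],"twist":0,"claw":20},{"translation":[0,0,0],"twist":0,"claw":20}]'; python3 plan.py 591 134.5 24 92.2
```

```text
clock: 44.42
tool_pos: [0.5912, 0.1432, 0.0301]
eef_rot: [0.694, 0.719, -0.006, -0.013]
contact_force: [0.5, -0.1, -1.4]
opening: 0.497
clock: 44.75
tool_pos: [0.5913, 0.1432, 0.0258]
eef_rot: [0.694, 0.719, -0.005, -0.013]
contact_force: [0.6, 0.0, -1.0]
opening: 0.494
t 44.8 at [591.3 143.2  25.8] psi 92.0 F [ 0.6  0.  -1. ] op 43.4
  units (current axes): [-0.219 -0.013  0.044] |n|=0.22 twist units -0.031; units after twist [-0.219 -0.014  0.044]
```

Going in freely. I'll lower it onto the floor, push it up against the row and release.

```bash
python3 -m jog '[{"translation":[0,0,0.04],"twist":0,"claw":20},{"translation":[0,0,0.02],"twist":0,"claw":20},{"translation":[-0.05,0,0],"twist":0,"claw":20},{"translation":[-0.05,0,0],"twist":0,"claw":20},{"translation":[-0.05,0,0],"twist":0,"claw":20},{"translation":[-0.05,0,0],"twist":0,"claw":20},{"translation":[-0.05,0,0],"twist":0,"claw":20},{"translation":[-0.03,0,0],"twist":0,"claw":20},{"translation":[0,0,0],"twist":0,"claw":20},{"translation":[0,0,0],"twist":0,"claw":20}]'; python3 -m jog '[{"translation":[0,0,0],"twist":0,"claw":72},{"translation":[0,0,0],"twist":0,"claw":72},{"translation":[0,0,0],"twist":0,"claw":72},{"translation":[0,0,0],"twist":0,"claw":72},{"translation":[0,0,-0.5],"twist":0,"claw":72},{"translation":[0,0,-0.8],"twist":0,"claw":72},{"translation":[0,0,-0.8],"twist":0,"claw":20},{"translation":[0,0,-0.5],"twist":0,"claw":0},{"translation":[0,0,0],"twist":0,"claw":0},{"translation":[0,0,0],"twist":0,"claw":0}]';  python3 plan.py 586.9 295 125 92.2
```

```text
clock: 45.58
tool_pos: [0.5931, 0.1369, 0.0256]
eef_rot: [0.694, 0.72, -0.002, -0.014]
contact_force: [-1.1, 6.0, 12.4]
opening: 0.498
clock: 46.42
tool_pos: [0.5948, 0.1306, 0.1279]
eef_rot: [0.695, 0.719, -0.005, -0.012]
contact_force: [0.4, -1.0, -0.4]
opening: 0.443
t 46.4 at [594.8 130.6 127.9] psi 92.0 F [ 0.4 -1.  -0.4] op 39.0
  units (current axes): [ 4.113 -0.052  0.118] |n|=4.11 twist units -0.037; units after twist [ 4.113 -0.036  0.118]
```

```bash
python3 -m jog '[{"translation":[0.411,0,0],"twist":0,"claw":0},{"translation":[0.411,0,0],"twist":0,"claw":0},{"translation":[0.411,0,0],"twist":0,"claw":0},{"translation":[0.411,0,0],"twist":0,"claw":0},{"translation":[0.411,0,0],"twist":0,"claw":0},{"translation":[0.411,0,0],"twist":0,"claw":0},{"translation":[0.411,0,0],"twist":0,"claw":0},{"translation":[0.411,0,0],"twist":0,"claw":0},{"translation":[0.411,0,0],"twist":0,"claw":0},{"translation":[0.411,0,0],"twist":0,"claw":0},{"translation":[0,0,0],"twist":0,"claw":0},{"translation":[0,0,0],"twist":0,"claw":0},{"translation":[0,0,0],"twist":0,"claw":0}]';  python3 plan.py 586.9 295 62 92.2; python3 - <<'E'
from loc import *
t,s=snap('top'),snap('scene')
o=fit([t,s],[box(-.022,.022,-.048,.048,0,.03)],[.593,.097,.038],'warm',True,z=.012); print('row',(o[0][:2]*1e3).round(1),np.degrees(o[0][2]).round(1),o[1:])
allfit(t,s,[('cover',MODELS['cover'],[.6219,-.2359,-.188],'warm',True)],False)
a=t['img'][150:285,190:440];b=s['img'][145:280,205:455]
cv2.imwrite('pics/c11.png',cv2.resize(np.vstack([a,b]),None,fx=2.2,fy=2.2,interpolation=cv2.INTER_CUBIC)[:,:,::-1])
E
```

```text
clock: 47.5
tool_pos: [0.5885, 0.2938, 0.1284]
eef_rot: [0.695, 0.719, -0.007, -0.013]
contact_force: [-0.1, -0.8, 0.1]
opening: 0.009
t 47.5 at [588.5 293.8 128.4] psi 92.0 F [-0.1 -0.8  0.1] op 0.8
  units (current axes): [0.017 0.006 1.661] |n|=1.66 twist units -0.038; units after twist [0.017 0.007 1.661]
row [593.1  98.3] 1.4 (np.float64(72.31764705882352), [469, 476])
cover [ 621.3 -236.4] -11.2 err 79 [1029, 807] |
```

View pics/c11.png

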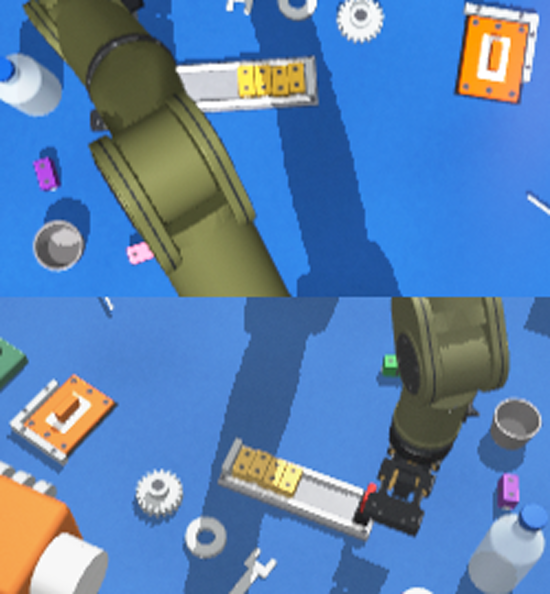

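All four pads stand in one row (top crop 240–305,77) with the cover still home. Now I'll lower the closed fingers behind the fin and push it off the catch.

```bash
python3 -m jog '[{"translation":[0,0,0.5],"twist":0,"claw":0},{"translation":[0,0,0.5],"twist":0,"claw":0},{"translation":[0,0,0.5],"twist":0,"claw":0},{"translation":[0,0,0.16],"twist":0,"claw":0},{"translation":[-0.1,0,0],"twist":0,"claw":0},{"translation":[-0.1,0,0],"twist":0,"claw":0},{"translation":[-0.1,0,0],"twist":0,"claw":0},{"translation":[-0.1,0,0],"twist":0,"claw":0},{"translation":[-0.1,0,0],"twist":0,"claw":0},{"translation":[-0.1,0,0],"twist":0,"claw":0},{"translation":[-0.1,0,0],"twist":0,"claw":0},{"translation":[-0.1,0,0],"twist":0,"claw":0},{"translation":[-0.1,0,0],"twist":0,"claw":0},{"translation":[-0.1,0,0],"twist":0,"claw":0},{"translation":[-0.1,0,0],"twist":0,"claw":0},{"translation":[-0.1,0,0],"twist":0,"claw":0},{"translation":[-0.1,0,0],"twist":0,"claw":0},{"translation":[0,0,0],"twist":0,"claw":0},{"translation":[0,0,0],"twist":0,"claw":0}]'; python3 plan.py 586.9 295 128 92.2
```

```text
clock: 49.18
tool_pos: [0.5884, 0.2423, 0.0618]
eef_rot: [0.695, 0.719, -0.007, -0.013]
contact_force: [-0.0, -0.3, 0.6]
opening: 0.005
t 49.2 at [588.4 242.3  61.8] psi 91.9 F [-0.  -0.3  0.6] op 0.4
  units (current axes): [ 1.334 -0.038 -1.642] |n|=2.12 twist units -0.042; units after twist [ 1.334 -0.032 -1.642]
```

```bash
python3 -m jog '[{"translation":[0.2,0,-0.3],"twist":0,"claw":0},{"translation":[0.3,0,-0.8],"twist":0,"claw":0},{"translation":[0.3,0,-0.8],"twist":0,"claw":0},{"translation":[0.3,0,-0.3],"twist":0,"claw":0},{"translation":[0,0,0],"twist":0,"claw":0},{"translation":[0,0,0],"twist":0,"claw":0},{"translation":[0,0,0],"twist":0,"claw":0},{"translation":[0,0,0],"twist":0,"claw":0},{"translation":[0,0,0],"twist":0,"claw":0},{"translation":[0,0,0],"twist":0,"claw":0}]'; python3 - <<'E'
from loc import *
t,s=snap('top'),snap('scene')
for c in ([t,s],[t],[s]):
    o=fit(c,[box(-.022,.022,-.048,.048,0,.03)],[.593,.097,.038],'warm',True,z=.012); print('row',(o[0][:2]*1e3).round(1),np.degrees(o[0][2]).round(1),o[1:])
allfit(t,s,[('cover',MODELS['cover'],[.6219,-.2359,-.188],'warm',True)],False)
for c,i in (('top',t),('scene',s)):
    for l,z in (('follower_handle',.0675),('follower_face',.0275)):
        print(c,l,[(pix2w(i,*d['location'],z).round(4).tolist(),round(d['confidence'],2)) for d in r.spot_point(l,c)[:2]])
a=t['img'][160:220,255:345];b=s['img'][195:255,295:385]
cv2.imwrite('pics/c12.png',cv2.resize(np.hstack([a,b]),None,fx=4.4,fy=4.4,interpolation=cv2.INTER_CUBIC)[:,:,::-1])
E
```

```text
clock: 50.02
tool_pos: [0.5889, 0.2859, 0.1493]
eef_rot: [0.695, 0.719, -0.007, -0.013]
contact_force: [-0.0, -0.1, -0.7]
opening: 0.003
row [592.9  95.8] 1.5 (np.float64(124.36078431372549), [466, 524])
row [593.9  95.5] 1.8 (np.float64(35.180392156862744), [466])
row [592.7  95.5] 1.2 (np.float64(86.13333333333333), [524])
cover [ 621.5 -236.2] -11.0 err 79 [1029, 806] | 
top follower_handle [([0.5895, 0.1637, 0.0675], 0.55), ([0.5821, 0.1424, 0.0675], 0.4)]
top follower_face [([0.5962, 0.1452, 0.0275], 0.48)]
scene follower_handle [([0.6265, 0.0938, 0.0675], 0.62), ([0.5826, 0.1499, 0.0675], 0.53)]
scene follower_face [([0.6287, -0.2374, 0.0275], 0.49), ([0.5952, 0.1386, 0.0275], 0.45)]
```

View pics/c12.png

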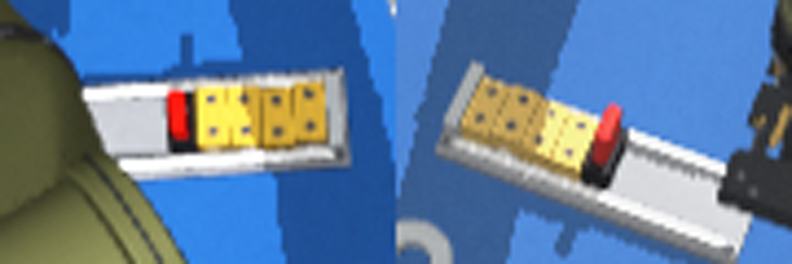

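The row is tight between the stop and the follower. Its fitted centre, y 95.6, matches the expected 95.7. Handing in.

```bash
python3 -c "
from plant import r
print(r.finish_job(), r.get_state()['clock'])"
```

```text
the job is handed in; nothing more can be done
the job is handed in; nothing more can be done
```

I did everything the task asked and handed the job in at about 50 s on the robot's clock, with the arm clear of everything. No verdict was reported.

- **Follower and pads:** I pulled the follower back until it stayed on its catch. The four brass pads on the bench (two of the six were absent) went into the channel crosswise and flat. Only then did I push the follower off its catch. It ran forward and closed on the row.
- **Cover:** I slid it along the bench by its rib until both fences pushed back, then released it while still pressed home. It stayed on the bench, though the grip pulled up on it with about 4.5 N of its roughly 6 N weight for a moment.

**Last checks:** The final picture shows the pads tight between stop and follower. The row's fitted centre is y 95.6 mm, against 95.7 expected. The cover's last fit is (621.5, -236.2) mm at -11.0°, within about 1 mm of where both fences stopped it. The look-alikes and other things were not touched, as far as the pictures show.

**Disagreements:**
- My first image fit of the nest was about 3 mm off from where the fences stopped the cover. I went by the contact.
- The last row fit matched the scene camera less well than before the follower closed. The red fin was probably counted in with the pads.
- The networks' positions for the follower scattered by a few centimetres, so I went by the picture.
- Twice the arm met a reach or joint limit, which left the tool tilted by 1–2°. One pad was therefore gripped higher than planned and took up to about 37 N downward before I saw that it already stood on the floor.

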